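# Load the hand press with its graduated collars and wind it home

### The job

Wind the little hand press's handwheel until the sled has run out against its loading stop, then thread every collar lying on the table onto the sled's stepped post, widest first, each fully home on its own step (there may be two to four of them). Finally wind the sled back in under the bridge until it touches the inner stop, and leave the dish, tracker, pump head, earbud case, canister and power bank where they are.

Things in the scene. Friction and masses are not known exactly. Their poses are not given: they have to be found in the camera images.
- press: grey bench hand press fixed to the table; bed 170 mm (x) by 250 mm (y), 14 mm thick; origin at the underside centre of the bed. A sled with a stepped post runs along the bed's y axis between two dark stop blocks 34 mm high: inner stop at the -y end, loading stop at the +y end. The handwheel stands on a gearbox tower centred at x = -145 mm, y = +30 mm.
- bridge_mid (a point): middle of the top of the fixed bridge that crosses the bed in x at y = -50 mm; this point is 104 mm above the table, the beam's underside 90 mm; 30 mm wide in y, legs 65 to 79 mm to either side in x
- sled (a joint): slide of the sled along the press's +y, m: 0 = touching the inner stop, post under the bridge; 0.100 = touching the loading stop, post clear of the bridge. Driven only by the handwheel, 40 mm a turn (sled = wheel angle x 0.10 / 15.708); the screw holds it where it is left.
- handwheel (a joint): angle of the handwheel about the vertical, rad, 0 to 15.708 (two and a half turns), hard stops at both ends; anticlockwise seen from above is positive and winds the sled out to the loading stop, clockwise winds it in. It takes about 6 N at the knob. At 0 the knob stands on the press's -x side of the wheel axis.
- wheel_axis (a point): centre of the handwheel's top face, 74 mm above the table; the wheel is a bright metal disc, 108 mm across, 8 mm thick, axis vertical
- knob_top (a point): top of the handwheel's upright crank knob: black cylinder 16 mm in diameter, 30 mm tall, on the disc 42 mm from the wheel axis; it spins freely on its own axis, so it can be held and carried round without turning the hand; this point is 104 mm above the table
- post_foot (a point): foot of the stepped steel post, on its axis, in the plane of the sled's flat top (30 mm above the table); moves with the sled, axes as the press's. Sled 100 mm (x) by 96 mm (y). Four steps, each with a 2 mm chamfer at its top: diameter 45 mm from 0 to 11 mm, 33 mm from 11 to 22, 21 mm from 22 to 33, 9 mm from 33 to 49 (tip).
- collar_a: widest collar: plain aluminium ring, outside 66 mm, bore 48 mm, 10 mm thick, origin at its very centre (mid thickness), z along its axis, either face up; lies flat on the table at the start; may be absent. Home on the post its underside rests 0 mm above the post foot (its centre 5 mm above).
- collar_b: second widest collar: plain aluminium ring, outside 54 mm, bore 36 mm, 10 mm thick, origin at its very centre (mid thickness), z along its axis, either face up; lies flat on the table at the start; may be absent. Home on the post its underside rests 11 mm above the post foot (its centre 16 mm above).
- collar_c: third widest collar: plain aluminium ring, outside 42 mm, bore 24 mm, 10 mm thick, origin at its very centre (mid thickness), z along its axis, either face up; lies flat on the table at the start; may be absent. Home on the post its underside rests 22 mm above the post foot (its centre 27 mm above).
- collar_d: narrowest collar: plain aluminium ring, outside 30 mm, bore 12 mm, 10 mm thick, origin at its very centre (mid thickness), z along its axis, either face up; lies flat on the table at the start; may be absent. Home on the post its underside rests 33 mm above the post foot (its centre 38 mm above).
- key_dish: white ceramic dish, 92 mm across, 22 mm high, two keys in it; origin at the centre of its underside; not part of the job, leave alone
- tag_tracker: flat orange tracker, 34 mm disc with a small tab, 9 mm thick; origin at the centre of its underside; not part of the job, leave alone
- pump_head: chrome pump head, 50 by 22 mm, 34 mm high; origin at the centre of its underside; not part of the job, leave alone
- earbud_case: black case, 48 by 60 by 24 mm; origin at the centre of its underside; not part of the job, leave alone
- canister: aluminium canister with twist cap, 53 mm across, 96 mm tall, standing upright; origin at the centre of its underside; not part of the job, leave alone
- power_bank: round white power bank, 80 mm across, 22 mm thick; origin at the centre of its underside; not part of the job, leave alone

How it is judged:
On the way, in this order (a step that is already met when the one before it is completed fails the run):
1. the sled is wound out against the loading stop (value of joint sled above 0.098 m), for 0.2 s.
2. every collar present is fully home on its step of the post while the sled is out at the loading stop (z of collar_a in the frame of post_foot between 0.002 and 0.007 m and horizontal distance between each of collar_a, collar_b, collar_c, collar_d and post_foot below 0.004 m and (angle between collar_a's own z axis and vertical below 0.12 rad or angle between collar_a's own z axis and vertical above 3.02 rad) and z of collar_b in the frame of post_foot between 0.013 and 0.018 m and (angle between collar_b's own z axis and vertical below 0.12 rad or angle between collar_b's own z axis and vertical above 3.02 rad) and z of collar_c in the frame of post_foot between 0.024 and 0.029 m and (angle between collar_c's own z axis and vertical below 0.12 rad or angle between collar_c's own z axis and vertical above 3.02 rad) and z of collar_d in the frame of post_foot between 0.035 and 0.04 m and (angle between collar_d's own z axis and vertical below 0.12 rad or angle between collar_d's own z axis and vertical above 3.02 rad) and linear speed of each of collar_a, collar_b, collar_c, collar_d below 0.02 m/s and value of joint sled above 0.09 m), for 0.2 s.
3. the sled is wound in against the inner stop (value of joint sled below 0.002 m), for 0.2 s.
At the end, for the whole second after the job is handed in: the sled is within 2 mm of the inner stop and every collar present is at rest on the post, level, its centre within 2 mm above (3 mm below) its home height and within 4 mm of the post axis (z of collar_a in the frame of post_foot between 0.002 and 0.007 m and horizontal distance between each of collar_a, collar_b, collar_c, collar_d and post_foot below 0.004 m and (angle between collar_a's own z axis and vertical below 0.12 rad or angle between collar_a's own z axis and vertical above 3.02 rad) and z of collar_b in the frame of post_foot between 0.013 and 0.018 m and (angle between collar_b's own z axis and vertical below 0.12 rad or angle between collar_b's own z axis and vertical above 3.02 rad) and z of collar_c in the frame of post_foot between 0.024 and 0.029 m and (angle between collar_c's own z axis and vertical below 0.12 rad or angle between collar_c's own z axis and vertical above 3.02 rad) and z of collar_d in the frame of post_foot between 0.035 and 0.04 m and (angle between collar_d's own z axis and vertical below 0.12 rad or angle between collar_d's own z axis and vertical above 3.02 rad) and linear speed of each of collar_a, collar_b, collar_c, collar_d below 0.02 m/s and value of joint sled below 0.002 m); the robot touches nothing.
It fails at once if one of the six other things (dish, tracker, pump head, earbud case, canister, power bank) is shifted more than 4 cm or tipped over (distance of any of key_dish, tag_tracker, pump_head, earbud_case, canister, power_bank from where it was at the start of the episode above 0.04 m or angle between any of key_dish, tag_tracker, pump_head, earbud_case, canister, power_bank's own z axis and vertical above 0.6 rad).
Of collar_a, collar_b, collar_c, collar_d only 2 to 4 are there at a start; the rules pass over those that are not, and their reading is None.
At some moment in a run one of collar_a, collar_b, collar_c, collar_d may be knocked a few centimetres aside while the robot is not near it.
Once in a run the grip may slacken for a moment while it holds something.
It also fails if it takes over 210 s, if anything falls off the work surface, if the arm or the gripper's body presses on something with over 40 N, if the wrist force passes 120 N, or if a joint passes its speed limit or range.

### The arm

A 6-joint arm with a two-finger parallel gripper is mounted at the origin on the work surface. World frame = base frame: x ahead of the robot, y to its left, z up, the work surface at z = 0. Lengths are in m, angles in rad, forces in N, time in s.
With the tool pointing down it reaches from about 0.275 to 1 m from the base axis. Payload 8.4 kg.
Tool frame: the origin (TCP) lies midway between the tips of the shut fingers; the grasp point (between the pads) lies 19 mm behind it; x points along the fingers, z is the direction in which the jaws open and shut, and the axes are right-handed (so a half turn about x gives the same grasp; the last joint's range is limited). The gripper opens to 85 mm and grips with 20 to 120 N. Pads are 22 mm wide; open, the fingers measure 114 mm over their backs; the gripper's body (76 mm by 85 mm) begins 54 mm behind the grasp point. The pads swing forward as they close: fully open they stand 13 mm farther back than shut.
Start: joints at [-1.222, 0.353, 1.633, -0, 1.155, -0.002], TCP at [0.215, -0.587, 0.231] pointing down, gripper open.
Joint ranges: [-2.63, 2.63], [-0.92, 2.1], [0.06, 2.66], [-1.3, 4.44], [0, 2.69], [-3.02, 3.02]. Speed limits (rad/s): [2.22, 2.22, 2.79, 3.14, 3.14, 3.14].

### API

Orientations are given as [roll, pitch, yaw] about the fixed x, y, z axes, in that order (R = Rz(yaw) Ry(pitch) Rx(roll)).
In Python, from bench import get_obs, snapshot, close_job gives the robot as it stands.
- The arm moves only by the tool play_rows, never from a script. Its argument "increments" is one flat list of numbers, 7 for each row, row after row: the opening, from -1 (shut) to 1 (fully open), then the shift along the tool's x, y, z in units of 50 mm (1.0 is 50 mm), then the turn, a rotation vector about the tool's x, y, z in rad. A call has 1 to 10 rows; each row shifts and turns the pose as measured when the row begins, along the tool's axes as they then stand; what a row does not reach is not made up. A row lasts 1/10 s, in which the tool goes at most 50 mm and 8.59 degrees, less where a joint would pass 70% of its speed; a pose out of reach is approached as far as the arm can. A call is refused whole if a number of a shift passes 1 or a number of a turn 0.15, either way. A call with a gripper value outside its range is refused whole. The fingers move at their own pace and stop on an object; the grip force is fixed at half the most. Time passes only in rows, so rows that do not move let the fingers close. It gives the time, the measured TCP pose, the force and the opening at its end, in the units of the state.
- get_obs(): the state, without advancing time (a new reading comes with each control period).
- snapshot(name): name is "scene" or "top" or "wrist"; returns a dict with "frame" (420x560x3 uint8, red, green, blue), "fx", "fy", "cx", "cy" (pixels), "k1" (the pictures are not rectified: a ray, as slopes to the right and down, at radius r is drawn at 1 + k1 r^2 times it, then the intrinsics apply), "extrinsics" (4x4, takes a point from world to camera coordinates); the wrist camera has in their place "hand_eye" (4x4, takes a point from camera to tool coordinates, whose origin is the TCP and whose axes are the tool frame's). Camera axes: x right, y down, z forward; pixel columns grow to the right and rows downward; lengths in m; the calibration is good to about 2 mm. A picture is of the moment at which its call begins: read the wrist's pose just before it. There is no depth.
- close_job(): hands the job in, once; it reports no verdict.
The state is a dict: "clock": time; "joints": joint angles; "joint_vel": joint speeds; "tau": joint torques, N m; "tcp_pos": TCP position; "eef_rot": TCP orientation; "wrist_force": force on the tool from outside, world axes, zero at the start; "moment": the same for the moment, N m; "opening": finger opening in m.
Only numpy, scipy, OpenCV 4.12 (cv2) and the standard library are available. Lean on these libraries where they do the work, as an engineer would, in place of code of your own. Each camera call takes 0.05 s, during which the arm holds its last target. There are 200 camera calls.

## Working session

There is one attempt and no reset: what is moved stays moved. The work goes in short steps, Python scripts to look and compute and a tool call to move; the robot and the scene stay as the last step left them, time stands still between calls to the robot, and variables do not carry over. Pictures are saved under pics/ and viewed, about 12 in all and at most 16, crops included, and the job is handed in when it is done.

Besides the shell and the picture viewer there is one more tool, called after "Emit:" in YAML: its name, and indented under it one key for each argument. play_rows: Moves the arm, as the interface text tells. Its arguments: {"type":"object","properties":{"increments":{"type":"array"}},"required":["increments"]}

```bash
mkdir -p pics; ls
cat > h.py <<'E'
import numpy as np, cv2
from bench import get_obs, snapshot, close_job
from scipy.spatial.transform import Rotation as R
def save(s,n): cv2.imwrite('pics/'+n,s['frame'][:,:,::-1])
def T_tool(o):
    T=np.eye(4); T[:3,:3]=R.from_euler('xyz',o['eef_rot']).as_matrix(); T[:3,3]=o['tcp_pos']; return T
def cam2world(s,o=None):
    return np.linalg.inv(s['extrinsics']) if 'extrinsics' in s else T_tool(o)@s['hand_eye']
def pix2w(s,u,v,z,T):
    d=np.array([(u-s['cx'])/s['fx'],(v-s['cy'])/s['fy']]); p=d.copy()
    for _ in range(20): p=d/(1+s['k1']*(p@p))
    r=T[:3,:3]@np.array([p[0],p[1],1]); c=T[:3,3]
    return c+r*(z-c[2])/r[2]
def w2pix(s,P,T):
    q=np.linalg.inv(T)@np.r_[P,1]; p=q[:2]/q[2]; p=p*(1+s['k1']*(p@p))
    return p[0]*s['fx']+s['cx'],p[1]*s['fy']+s['cy']
E
cat > a.py <<'E'
from h import *
o=get_obs(); print(o)
import pickle
D={}
for n in ('top','scene','wrist'):
    s=snapshot(n); D[n]=s; save(s,n+'0.png'); print(n,s['fx'],s['cx'],s['cy'],s['k1'],np.round(cam2world(s,o),3).tolist())
pickle.dump((o,D),open('s0.pkl','wb'))
E
python3 a.py
```

```text
pics
{'clock': 0.0, 'joints': array([-1.22236069e+00,  3.53675123e-01,  1.63415311e+00,  1.12546918e-05,
        1.15520645e+00, -2.38725617e-03]), 'joint_vel': array([ 0.00137075, -0.0013618 , -0.00022402, -0.0017322 , -0.00238808,
        0.00016771]), 'tau': array([-9.80195800e-04, -6.05234385e+01, -3.42068446e+01, -5.91985759e-05,
        9.01080522e-03, -4.90585739e-05]), 'tcp_pos': array([ 0.21463719, -0.58646555,  0.23053672]), 'eef_rot': array([3.13206965, 1.56935426, 1.91209167]), 'wrist_force': array([ 0.37780041, -0.04343728, -0.04053881]), 'moment': array([-0.01372864, -0.00610053,  0.06973503]), 'opening': 0.08553989214364233}
top 396.4463946101632 270.28056531775917 209.8092485556497 -0.029265563429918002 [[0.007, -0.985, 0.17, 0.312], [-1.0, -0.008, -0.001, -0.008], [0.003, -0.17, -0.986, 1.357], [0.0, 0.0, 0.0, 1.0]]
scene 426.9837866661566 281.40831501029794 208.91187417784639 -0.09242650547843298 [[-0.847, 0.385, -0.367, 0.95], [0.532, 0.584, -0.613, 0.68], [-0.022, -0.715, -0.699, 0.889], [0.0, 0.0, 0.0, 1.0]]
wrist 320.8392217364275 277.9954992853563 214.2052497967162 0.020773231417791235 [[0.343, -0.9, -0.27, 0.283], [-0.939, -0.328, -0.099, -0.561], [0.0, 0.287, -0.958, 0.373], [0.0, 0.0, 0.0, 1.0]]
```

View pics/top0.png

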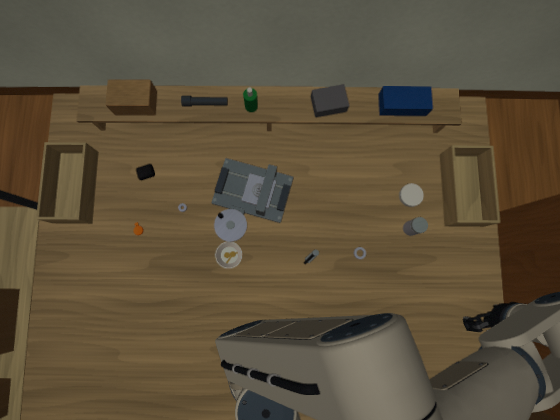

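View pics/scene0.png

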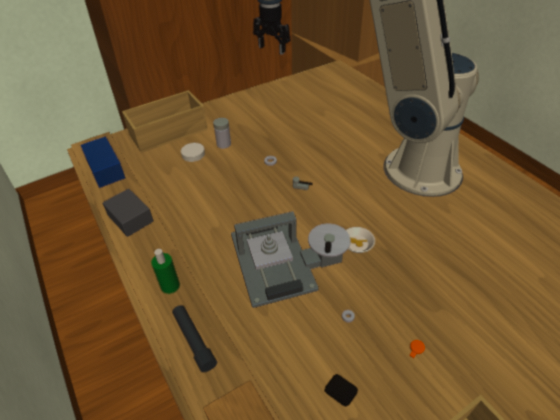

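The top view shows the press at about (253,190), the wheel at (230,225) and the knob at (221,215). Rings lie at (182,208) and (360,253). The scene view shows the same two rings at (348,316) and (270,160). I'll enlarge crops of these.

```bash
cat > b.py <<'E'
from h import *
import pickle
o,D=pickle.load(open('s0.pkl','rb'))
f=D['top']['frame'][:,:,::-1]
A=cv2.resize(f[150:270,170:330],(800,600),interpolation=cv2.INTER_CUBIC)
cv2.imwrite('pics/c1.png',A)
s=D['top'];T=cam2world(s)
for n,u,v,z in [('r1',182,208,.01),('r2',360,253,.01),('wheel',230,225,.074),('knob',221,215,.104),('dish',229,256,.02),('pump',311,257,.02),('case',146,172,.024),('can',418,226,.096),('bank',412,195,.022),('track',139,230,.009)]: print(n,np.round(pix2w(s,u,v,z,T),3))
s=D['scene'];T=cam2world(s)
for n,u,v,z in [('r1',348,316,.01),('r2',270,160,.01)]: print(n,np.round(pix2w(s,u,v,z,T),3))
E
python3 b.py
```

```text
r1 [0.547 0.295 0.01 ]
r2 [ 0.397 -0.315  0.01 ]
wheel [0.481 0.122 0.074]
knob [0.509 0.148 0.104]
dish [0.383 0.128 0.02 ]
pump [ 0.382 -0.147  0.02 ]
case [0.671 0.424 0.024]
can [ 0.479 -0.485  0.096]
bank [ 0.597 -0.499  0.022]
track [0.47  0.44  0.009]
r1 [0.549 0.3   0.01 ]
r2 [ 0.396 -0.31   0.01 ]
```

View pics/c1.png

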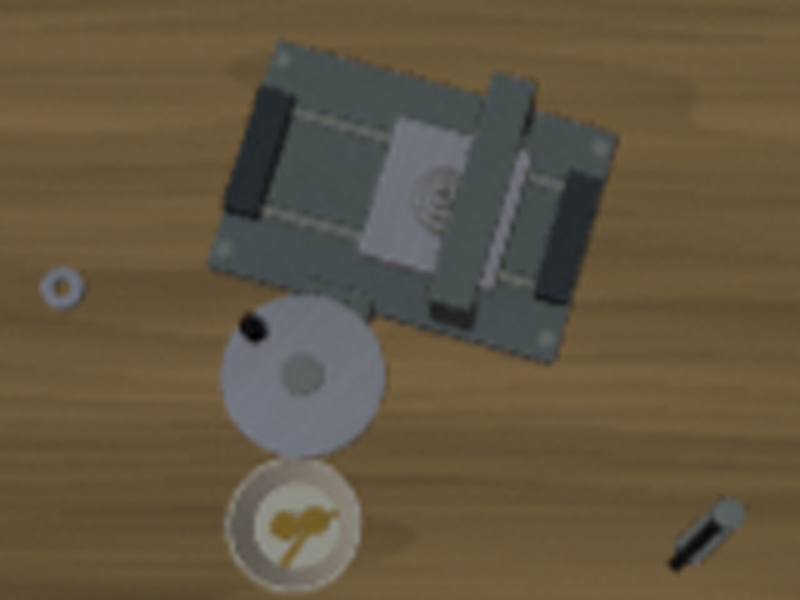

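The crop shows the bed corners at (280,40), (617,135), (552,362) and (210,268). The wheel centre is at (303,375) and the knob top at (253,325). The small ring is at (62,288), about 30 mm across, so it is collar d.

```bash
cat > b2.py <<'E'
from h import *
import pickle
o,D=pickle.load(open('s0.pkl','rb'))
s=D['top'];T=cam2world(s)
P=lambda u,v,z: pix2w(s,170+(u+.5)/5-.5,150+(v+.5)/5-.5,z,T)
C=np.array([P(*c,.014) for c in [(280,40),(617,135),(552,362),(210,268)]])
print(np.round(C,3), [round(np.linalg.norm(C[i]-C[i-1]),3) for i in range(4)])
c=C.mean(0); y=(C[0]-C[1]+C[3]-C[2])[:2]; y/=np.linalg.norm(y); x=np.array([y[1],-y[0]])
print('origin',c,'y',y,'wheel pred',c[:2]-.145*x+.03*y,'wheel seen',P(303,375,.074),'knob',P(253,325,.104),'post',P(443,203,.079))
k=P(253,325,.104)[:2]-(c[:2]-.145*x+.03*y); print('knob press', k@x,k@y)
p=P(443,203,.07)[:2]-c[:2]; print('post press',p@x,p@y)
for t,cn in (('r1',(62,288)),): print(t,P(*cn,.01))
print(np.round(T_tool(o),3)); print(np.round(D['wrist']['hand_eye'],3))
E
python3 b2.py
```

```text
[[ 0.728  0.149  0.014]
 [ 0.661 -0.088  0.014]
 [ 0.501 -0.043  0.014]
 [ 0.564  0.193  0.014]] [np.float64(0.169), np.float64(0.246), np.float64(0.166), np.float64(0.244)]
origin [0.61331151 0.05284999 0.014     ] y [0.26610824 0.96394315] wheel pred [0.481523   0.12035398] wheel seen [0.48231294 0.12104339 0.074     ] knob [0.51032354 0.15082892 0.104     ] post [0.5967374  0.03099236 0.079     ]
knob press 0.01965245536033159 0.03704017457675905
post press -0.008296453185162447 -0.024683457709022184
r1 [0.55006352 0.29550729 0.01      ]
[[-0.     0.939  0.344  0.215]
 [ 0.001  0.344 -0.939 -0.586]
 [-1.     0.    -0.001  0.231]
 [ 0.     0.     0.     1.   ]]
[[-0.002 -0.287  0.958 -0.143]
 [-0.001 -0.958 -0.287  0.073]
 [ 1.    -0.001  0.001 -0.001]
 [ 0.     0.     0.     1.   ]]
```

Emit:
play_rows:
  increments: [1,0,0.59,-0.656,0,0,0,1,0,0.59,-0.656,0,0,0,1,0,0.59,-0.656,0,0,0,1,0,0.59,-0.656,0,0,0,1,0,0.59,-0.656,0,0,0,1,0,0.59,-0.656,0,0,0]

```text
clock: 0.75
tcp_pos: [0.3139, -0.337, 0.2286]
eef_rot: [-2.54, 1.57, 2.516]
wrist_force: [0.5, -0.3, 0.0]
opening: 0.0851
```

```bash
cat > w.py <<'E'
from h import *
import sys
o=get_obs(); s=snapshot('wrist'); T=cam2world(s,o)
np.set_printoptions(precision=4,suppress=True)
print(o['clock'],o['tcp_pos'],o['wrist_force'],o['opening'],np.round(T_tool(o)[:3,:3],3).tolist())
import pickle; pickle.dump((o,s),open('w.pkl','wb')); save(s,sys.argv[1])
E
python3 w.py w1.png
```

```text
0.75 [ 0.3139 -0.337   0.2286] [ 0.5019 -0.3186  0.0223] 0.08513511566165266 [[-0.001, 0.942, 0.337], [0.001, 0.337, -0.942], [-1.0, -0.001, -0.001]]
```

View pics/w1.png

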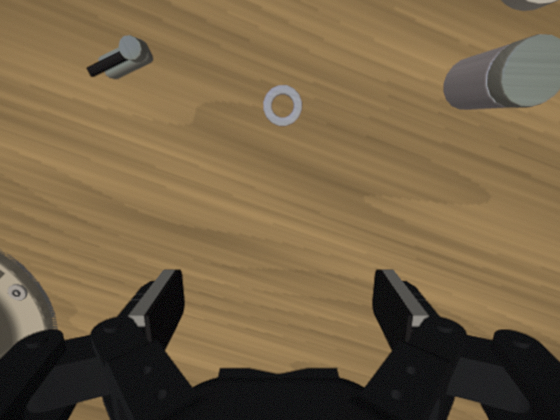

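Ring 2 is at (283,105), about 38 px across.

Emit:
play_rows:
  increments: [1,0,0.55,-0.75,0,0,0,1,0,0.55,-0.75,0,0,0,1,0,0.55,-0.75,0,0,0,1,0,0.55,-0.75,0,0,0,1,0,0.55,-0.75,0,0,0,1,0,0.55,-0.75,0,0,0,1,0,0.55,-0.75,0,0,0,1,0,0.55,-0.75,0,0,0,1,0,0.55,-0.75,0,0,0,1,0,0,0,0,0,0]

```text
clock: 1.8
tcp_pos: [0.4366, 0.0835, 0.2309]
eef_rot: [1.932, 1.564, 0.706]
wrist_force: [-0.0, -0.0, -0.2]
opening: 0.0853
```

```bash
python3 - <<'E'
from h import *
import pickle
o,s=pickle.load(open('w.pkl','rb')); T=cam2world(s,o)
print('r2',pix2w(s,283,105,.01,T), pix2w(s,264,105,.01,T)-pix2w(s,302,105,.01,T))
E
python3 w.py w2.png
```

```text
r2 [ 0.39591394 -0.31259994  0.01      ] [-0.01359042  0.03811557  0.        ]
1.8 [0.4366 0.0835 0.2309] [-0.0212 -0.0138 -0.2217] 0.08527883358355506 [[0.005, 0.941, 0.338], [0.004, 0.338, -0.941], [-1.0, 0.006, -0.002]]
```

View pics/w2.png

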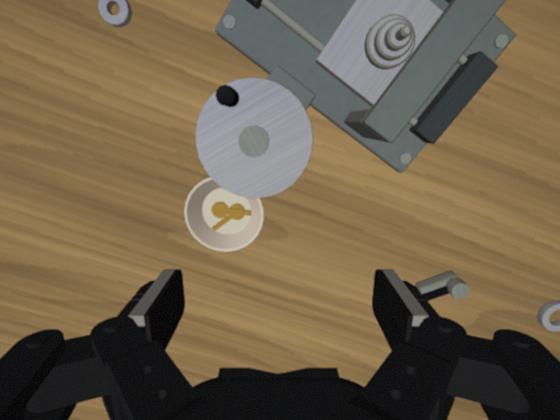

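The wrist view shows the wheel centre at (254,138), the knob top at (227,93), the post tip at (403,32) and collar d at (115,11).

Run:
```python
from h import *
import pickle
o,s=pickle.load(open('w.pkl','rb')); T=cam2world(s,o)
for n,u,v,z in [('wheel',254,138,.074),('knob',227,93,.104),('post',403,32,.079),('d',115,11,.01)]: print(n,pix2w(s,u,v,z,T))
Rm=T_tool(o)[:3,:3]; d=np.array([.510,.150,.16])-o['tcp_pos']; print('tool units',Rm.T@d/.05)
```

```text
wheel [0.48161914 0.12392837 0.074     ]
knob [0.50934458 0.15329154 0.104     ]
post [0.60235425 0.03570562 0.079     ]
d [0.5457328  0.29457511 0.01      ]
tool units [ 1.43077874  1.82151681 -0.75244473]
```

Emit:
play_rows:
  increments: [1,0,0.62,-0.265,0,0,0,1,0,0.62,-0.265,0,0,0,1,0.3,0.6,-0.26,0,0,0,1,0.7,0,0,0,0,0,1,0.7,0,0,0,0,0,1,0.3,0,0,0,0,0,1,0,0,0,0,0,0]

```text
clock: 2.55
tcp_pos: [0.5112, 0.1449, 0.1275]
eef_rot: [1.21, 1.568, -0.019]
wrist_force: [-0.5, 0.2, 0.5]
opening: 0.0853
```

Emit:
play_rows:
  increments: [1,0.2,0.03,-0.137,0,0,0,1,0.3,0,0,0,0,0,1,0.3,0,0,0,0,0,1,0.1,0,0,0,0,0,1,0,0,0,0,0,0]

```text
clock: 3.05
tcp_pos: [0.5123, 0.1504, 0.0837]
eef_rot: [1.357, 1.564, 0.124]
wrist_force: [-0.1, -0.6, 0.9]
opening: 0.0851
```

Emit:
play_rows:
  increments: [-0.3,0,0,0,0,0,0,-1,0,0,0,0,0,0,-1,0,0,0,0,0,0,-1,0,0,0,0,0,0,-1,0,0,0,0,0,0,-1,0,0,0,0,0,0]

```text
clock: 3.65
tcp_pos: [0.5141, 0.1517, 0.0871]
eef_rot: [1.519, 1.559, 0.285]
wrist_force: [0.9, -2.3, -3.4]
opening: 0.0131
```

Emit:
play_rows:
  increments: [-1,0,0,0,0,0,0,-1,0,0,0,0,0,0]

```text
clock: 3.85
tcp_pos: [0.5141, 0.1516, 0.0871]
eef_rot: [1.502, 1.559, 0.268]
wrist_force: [-0.1, 0.4, 0.2]
opening: 0.0135
```

```bash
python3 w.py w3.png
```

```text
3.85 [0.5141 0.1516 0.0871] [-0.0686  0.4188  0.2384] 0.013495199225287932 [[0.012, 0.944, 0.33], [0.003, 0.33, -0.944], [-1.0, 0.012, 0.001]]
```

View pics/w3.png

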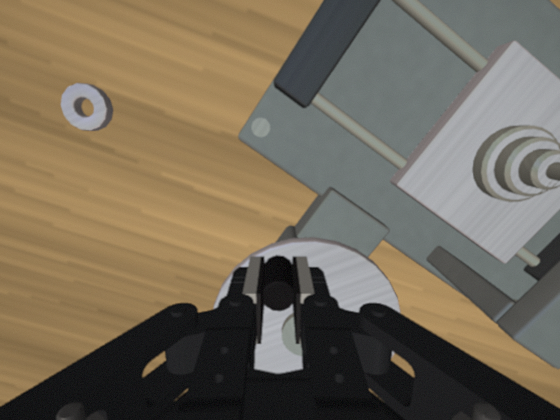

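The knob is seen between the pads at (278,285), so the grip is good. I'll compute arc rows next.

```bash
cat > arc.py <<'E'
# usage: arc.py cx cy dphi n : rows (tool y,z units) along the circle from the present TCP
from h import *
import sys
cx,cy,dp=map(float,sys.argv[1:4]); n=int(sys.argv[4])
o=get_obs(); M=T_tool(o)[:3,:3]; p=o['tcp_pos']; c=np.array([cx,cy])
f0=np.arctan2(p[1]-cy,p[0]-cx); print('phi',np.degrees(f0),'r',np.hypot(*(p[:2]-c)))
q=p.copy(); out=[]
for i in range(n):
    t=np.r_[c+.042*np.array([np.cos(f0+dp*(i+1)),np.sin(f0+dp*(i+1))]),p[2]]
    d=M.T@(t-q)/.05; out.append([-1,0,round(d[1],3),round(d[2],3),0,0,0]); q=t
print(sum(out,[]))
E
python3 arc.py .4854 .121 .2 5
```

```text
phi 46.83706219788497 r 0.04201592297599469
[-1, 0, np.float64(-0.092), np.float64(-0.14), 0, 0, 0, -1, 0, np.float64(-0.118), np.float64(-0.119), 0, 0, 0, -1, 0, np.float64(-0.139), np.float64(-0.093), 0, 0, 0, -1, 0, np.float64(-0.155), np.float64(-0.064), 0, 0, 0, -1, 0, np.float64(-0.165), np.float64(-0.032), 0, 0, 0]
```

Emit:
play_rows:
  increments: [-1,0,-0.092,-0.14,0,0,0,-1,0,-0.118,-0.119,0,0,0,-1,0,-0.139,-0.093,0,0,0,-1,0,-0.155,-0.064,0,0,0,-1,0,-0.165,-0.032,0,0,0]

```text
clock: 4.4
tcp_pos: [0.4853, 0.1655, 0.0873]
eef_rot: [1.525, 1.535, 0.29]
wrist_force: [7.6, 11.9, -11.4]
opening: 0.0131
```

```bash
sed -i 's/round(d\[1\],3)/round(float(d[1]),3)/;s/round(d\[2\],3)/round(float(d[2]),3)/' arc.py; python3 arc.py .4854 .121 .25 8
```

```text
phi 90.10416025753099 r 0.0444828651487963
[-1, 0, -0.221, 0.004, 0, 0, 0, -1, 0, -0.209, 0.009, 0, 0, 0, -1, 0, -0.2, 0.06, 0, 0, 0, -1, 0, -0.179, 0.108, 0, 0, 0, -1, 0, -0.147, 0.149, 0, 0, 0, -1, 0, -0.106, 0.181, 0, 0, 0, -1, 0, -0.058, 0.201, 0, 0, 0, -1, 0, -0.006, 0.209, 0, 0, 0]
```

```bash
cat > arc.py <<'E'
# usage: arc.py cx cy dphi n z [f0deg]: rows along the circle from the present TCP, levelling the tool
from h import *
import sys
cx,cy,dp=map(float,sys.argv[1:4]); n=int(sys.argv[4]); z=float(sys.argv[5])
o=get_obs(); M=T_tool(o)[:3,:3]; p=o['tcp_pos']; c=np.array([cx,cy])
yv=np.array([.942,.336,0]); yv/=np.linalg.norm(yv); xv=np.array([0,0,-1.]); N=np.stack([xv,yv,np.cross(xv,yv)],1)
rv=R.from_matrix(M.T@N).as_rotvec()
f0=np.arctan2(p[1]-cy,p[0]-cx); print('phi',np.degrees(f0),'r',np.hypot(*(p[:2]-c)),'z',p[2],'tilt',rv,'F',o['wrist_force'],'q',o['joints'])
q=p.copy(); out=[]
for i in range(n):
    t=np.r_[c+.042*np.array([np.cos(f0+dp*(i+1)),np.sin(f0+dp*(i+1))]),p[2]+(z-p[2])*min(1,(i+1)/4)]
    d=N.T@(t-q)/.05; out.append([-1]+[round(float(v),2) for v in d]+[round(float(v)/4 if i<4 else 0,3) for v in rv]); q=t
print(sum(out,[]))
E
python3 arc.py .4852 .1235 .3 10 .087
```

```text
phi 89.83741449348912 r 0.04198296067199954 z 0.0873322520345013 tilt [-0.00726053  0.00175243 -0.03567263] F [  7.59060655  11.85987916 -11.41449111] q [ 3.26563581e-01  3.58321984e-01  2.01531642e+00 -1.95758115e-03
  7.32263612e-01  1.56343324e+00]
[-1, 0.0, -0.25, -0.05, -0.002, 0.0, -0.009, -1, 0.0, -0.25, 0.03, -0.002, 0.0, -0.009, -1, 0.0, -0.23, 0.1, -0.002, 0.0, -0.009, -1, 0.0, -0.19, 0.16, -0.002, 0.0, -0.009, -1, 0.0, -0.13, 0.21, 0, 0, 0, -1, 0.0, -0.07, 0.24, 0, 0, 0, -1, 0.0, 0.01, 0.25, 0, 0, 0, -1, 0.0, 0.08, 0.24, 0, 0, 0, -1, 0.0, 0.15, 0.2, 0, 0, 0, -1, 0.0, 0.2, 0.15, 0, 0, 0]
```

```bash
sed -i 's/d=N.T@(t-q)\/.05;/d=N.T@(t-q)\/.05*1.25;/' arc.py; python3 arc.py .4852 .1235 .26 8 .087
```

```text
phi 89.83741449348912 r 0.04198296067199954 z 0.0873322520345013 tilt [-0.00726053  0.00175243 -0.03567263] F [  7.59060655  11.85987916 -11.41449111] q [ 3.26563581e-01  3.58321984e-01  2.01531642e+00 -1.95758115e-03
  7.32263612e-01  1.56343324e+00]
[-1, 0.0, -0.27, -0.06, -0.002, 0.0, -0.009, -1, 0.0, -0.27, 0.01, -0.002, 0.0, -0.009, -1, 0.0, -0.26, 0.08, -0.002, 0.0, -0.009, -1, 0.0, -0.23, 0.15, -0.002, 0.0, -0.009, -1, 0.0, -0.18, 0.2, 0, 0, 0, -1, 0.0, -0.13, 0.24, 0, 0, 0, -1, 0.0, -0.06, 0.27, 0, 0, 0, -1, 0.0, 0.01, 0.27, 0, 0, 0]
```

Emit:
play_rows:
  increments: [-1,0.0,-0.27,-0.06,-0.002,0.0,-0.009,-1,0.0,-0.27,0.01,-0.002,0.0,-0.009,-1,0.0,-0.26,0.08,-0.002,0.0,-0.009,-1,0.0,-0.23,0.15,-0.002,0.0,-0.009,-1,0.0,-0.18,0.2,0,0,0,-1,0.0,-0.13,0.24,0,0,0]

```text
clock: 5.0
tcp_pos: [0.4406, 0.1202, 0.0872]
eef_rot: [1.636, 1.548, 0.409]
wrist_force: [10.1, 7.4, -14.1]
opening: 0.0135
```

```bash
python3 arc.py .4852 .1235 .26 10 .087
```

```text
phi -175.80993017504537 r 0.04472570939716411 z 0.08723543255970062 tilt [ 0.00127055 -0.00152153 -0.02309692] F [ 10.07679718   7.42752866 -14.0548664 ] q [0.26054637 0.29263911 2.1215893  0.00528722 0.70447879 1.48346229]
[-1, 0.0, 0.03, 0.29, 0.0, -0.0, -0.006, -1, 0.0, 0.03, 0.27, 0.0, -0.0, -0.006, -1, 0.0, 0.1, 0.25, 0.0, -0.0, -0.006, -1, 0.0, 0.16, 0.22, 0.0, -0.0, -0.006, -1, 0.0, 0.21, 0.17, 0, 0, 0, -1, 0.0, 0.25, 0.11, 0, 0, 0, -1, 0.0, 0.27, 0.04, 0, 0, 0, -1, 0.0, 0.27, -0.03, 0, 0, 0, -1, 0.0, 0.25, -0.1, 0, 0, 0, -1, 0.0, 0.22, -0.16, 0, 0, 0]
```

Emit:
play_rows:
  increments: [-1,0.0,0.03,0.28,0.0,0.0,-0.006,-1,0.0,0.03,0.26,0.0,0.0,-0.006,-1,0.0,0.1,0.24,0.0,0.0,-0.006,-1,0.0,0.16,0.21,0.0,0.0,-0.006,-1,0.0,0.21,0.16,0,0,0,-1,0.0,0.24,0.1,0,0,0,-1,0.0,0.26,0.04,0,0,0,-1,0.0,0.26,-0.03,0,0,0,-1,0.0,0.24,-0.1,0,0,0]

```text
clock: 5.9
tcp_pos: [0.5193, 0.103, 0.0867]
eef_rot: [-2.576, 1.532, 2.465]
wrist_force: [-14.6, -0.2, 16.4]
opening: 0.0135
```

```bash
python3 arc.py .4852 .1235 .26 10 .087
```

```text
phi -30.954860423000092 r 0.03979008878991639 z 0.08672079598356347 tilt [-0.01434769 -0.03296269  0.02061529] F [-14.61642517  -0.19291065  16.4380696 ] q [0.17411077 0.40651738 1.93600793 0.03977979 0.82511147 1.38926415]
[-1, -0.0, 0.22, -0.16, -0.004, -0.008, 0.005, -1, -0.0, 0.13, -0.24, -0.004, -0.008, 0.005, -1, -0.0, 0.06, -0.26, -0.004, -0.008, 0.005, -1, -0.0, -0.01, -0.27, -0.004, -0.008, 0.005, -1, 0.0, -0.08, -0.26, 0, 0, 0, -1, 0.0, -0.14, -0.23, 0, 0, 0, -1, 0.0, -0.2, -0.19, 0, 0, 0, -1, 0.0, -0.24, -0.13, 0, 0, 0, -1, 0.0, -0.26, -0.07, 0, 0, 0, -1, 0.0, -0.27, 0.0, 0, 0, 0]
```

Emit:
play_rows:
  increments: [-1,0,0.19,-0.16,-0.004,-0.008,0.005,-1,0,0.12,-0.23,-0.004,-0.008,0.005,-1,0,0.05,-0.25,-0.004,-0.008,0.005,-1,0,-0.02,-0.26,-0.004,-0.008,0.005,-1,0.0,-0.09,-0.25,0,0,0,-1,0.0,-0.15,-0.22,0,0,0,-1,0.0,-0.2,-0.18,0,0,0,-1,0.0,-0.24,-0.12,0,0,0,-1,0.0,-0.26,-0.06,0,0,0]

```text
clock: 6.8
tcp_pos: [0.4609, 0.161, 0.0872]
eef_rot: [-0.394, 1.541, -1.605]
wrist_force: [25.3, -29.3, -17.4]
opening: 0.0133
```

```bash
python3 arc.py .4848 .1235 .26 10 .087
```

```text
phi 122.46838422929724 r 0.044455830227617316 z 0.08721719629785007 tilt [0.0172489  0.02736898 0.01109209] F [ 25.28804974 -29.26664163 -17.35734905] q [ 0.35218413  0.34763942  2.03314822 -0.0392112   0.77230978  1.59135607]
[-1, 0.0, -0.24, 0.15, 0.004, 0.007, 0.003, -1, 0.0, -0.22, 0.16, 0.004, 0.007, 0.003, -1, 0.0, -0.17, 0.21, 0.004, 0.007, 0.003, -1, 0.0, -0.12, 0.25, 0.004, 0.007, 0.003, -1, 0.0, -0.05, 0.27, 0, 0, 0, -1, 0.0, 0.02, 0.27, 0, 0, 0, -1, 0.0, 0.09, 0.26, 0, 0, 0, -1, 0.0, 0.15, 0.22, 0, 0, 0, -1, 0.0, 0.21, 0.18, 0, 0, 0, -1, 0.0, 0.25, 0.12, 0, 0, 0]
```

```bash
sed -i 's/\*1.25;/*1.12;/' arc.py; python3 arc.py .4848 .1235 .29 10 .087
```

```text
phi 122.46838422929724 r 0.044455830227617316 z 0.08721719629785007 tilt [0.0172489  0.02736898 0.01109209] F [ 25.28804974 -29.26664163 -17.35734905] q [ 0.35218413  0.34763942  2.03314822 -0.0392112   0.77230978  1.59135607]
[-1, 0.0, -0.24, 0.15, 0.004, 0.007, 0.003, -1, 0.0, -0.21, 0.17, 0.004, 0.007, 0.003, -1, 0.0, -0.16, 0.22, 0.004, 0.007, 0.003, -1, 0.0, -0.09, 0.26, 0.004, 0.007, 0.003, -1, 0.0, -0.01, 0.27, 0, 0, 0, -1, 0.0, 0.07, 0.26, 0, 0, 0, -1, 0.0, 0.14, 0.23, 0, 0, 0, -1, 0.0, 0.2, 0.18, 0, 0, 0, -1, 0.0, 0.24, 0.12, 0, 0, 0, -1, 0.0, 0.27, 0.04, 0, 0, 0]
```

Emit:
play_rows:
  increments: [-1,0.0,-0.24,0.15,0.004,0.007,0.003,-1,0.0,-0.21,0.17,0.004,0.007,0.003,-1,0.0,-0.16,0.22,0.004,0.007,0.003,-1,0.0,-0.09,0.26,0.004,0.007,0.003,-1,0.0,-0.01,0.27,0,0,0,-1,0.0,0.07,0.26,0,0,0,-1,0.0,0.14,0.23,0,0,0,-1,0.0,0.2,0.18,0,0,0]

```text
clock: 7.6
tcp_pos: [0.4772, 0.0815, 0.0871]
eef_rot: [2.395, 1.548, 1.157]
wrist_force: [-4.3, 26.9, -2.4]
opening: 0.0131
```

```bash
python3 arc.py .4848 .1235 .2 10 .087
```

```text
phi -100.24072998403045 r 0.04265810239341042 z 0.08706058395926089 tilt [-0.00894408 -0.01682223 -0.01572062] F [-4.2586461 26.8504172 -2.3807642] q [0.15233727 0.33243507 2.05840106 0.0288709  0.7386203  1.36822787]
[-1, 0.0, 0.18, 0.06, -0.002, -0.004, -0.004, -1, 0.0, 0.18, 0.04, -0.002, -0.004, -0.004, -1, 0.0, 0.19, 0.0, -0.002, -0.004, -0.004, -1, 0.0, 0.18, -0.03, -0.002, -0.004, -0.004, -1, 0.0, 0.17, -0.07, 0, 0, 0, -1, 0.0, 0.16, -0.1, 0, 0, 0, -1, 0.0, 0.13, -0.13, 0, 0, 0, -1, 0.0, 0.1, -0.16, 0, 0, 0, -1, 0.0, 0.07, -0.17, 0, 0, 0, -1, 0.0, 0.04, -0.18, 0, 0, 0]
```

Emit:
play_rows:
  increments: [-1,0.0,0.18,0.06,-0.002,-0.004,-0.004,-1,0.0,0.18,0.04,-0.002,-0.004,-0.004,-1,0.0,0.19,0.0,-0.002,-0.004,-0.004,-1,0.0,0.18,-0.03,-0.002,-0.004,-0.004,-1,0.0,0.17,-0.07,0,0,0,-1,0.0,0.16,-0.1,0,0,0]

```text
clock: 8.2
tcp_pos: [0.5184, 0.1019, 0.0869]
eef_rot: [-1.694, 1.551, -2.924]
wrist_force: [-5.3, -4.1, 7.7]
opening: 0.0131
```

```bash
python3 arc.py .4848 .1235 .1 5 .087
```

```text
phi -32.71871040709214 r 0.03988633754414504 z 0.08690039570979743 tilt [-0.00167817 -0.0024462   0.01954798] F [-5.31591796 -4.12152164  7.70611403] q [ 1.91671056e-01  4.02094492e-01  1.94239945e+00 -6.92250460e-04
  8.16792808e-01  1.42200408e+00]
[-1, -0.0, 0.1, -0.02, -0.0, -0.001, 0.005, -1, -0.0, 0.07, -0.07, -0.0, -0.001, 0.005, -1, -0.0, 0.06, -0.07, -0.0, -0.001, 0.005, -1, -0.0, 0.05, -0.08, -0.0, -0.001, 0.005, -1, 0.0, 0.04, -0.08, 0, 0, 0]
```

Emit:
play_rows:
  increments: [-1,0,0.1,-0.08,0,-0.001,0.005,-1,0,0.07,-0.09,0,-0.001,0.005,-1,0,0.07,-0.1,0,-0.001,0.005,-1,0,0.06,-0.1,0,-0.001,0.005,-1,0,0.05,-0.1,0,0,0]

```text
clock: 8.7
tcp_pos: [0.5229, 0.1136, 0.0869]
eef_rot: [-0.621, 1.538, -1.837]
wrist_force: [2.6, -36.8, 7.2]
opening: 0.0135
```

Emit:
play_rows:
  increments: [-1,0,0.04,-0.1,0,0,0,-1,0,0.04,-0.1,0,0,0,-1,0,0.04,-0.1,0,0,0]

```text
clock: 9.0
tcp_pos: [0.5228, 0.1135, 0.0869]
eef_rot: [-0.55, 1.511, -1.758]
wrist_force: [3.6, -33.5, 6.8]
opening: 0.0133
```

```bash
python3 arc.py .4848 .1235 .1 5 .087;python3 w.py w4.png
```

```text
phi -14.719025571058213 r 0.03925347516354879 z 0.08686267499707884 tilt [0.02027247 0.05107546 0.03061242] F [  3.62751189 -33.50833469   6.84300219] q [ 0.24565413  0.41325309  1.92507737 -0.07330016  0.82960245  1.5037657 ]
[-1, -0.0, 0.1, -0.05, 0.005, 0.013, 0.008, -1, -0.0, 0.04, -0.08, 0.005, 0.013, 0.008, -1, -0.0, 0.03, -0.09, 0.005, 0.013, 0.008, -1, -0.0, 0.02, -0.09, 0.005, 0.013, 0.008, -1, 0.0, 0.01, -0.09, 0, 0, 0]
9.0 [0.5228 0.1135 0.0869] [  3.6275 -33.5083   6.843 ] 0.013276427336873701 [[-0.011, 0.935, 0.355], [-0.058, 0.354, -0.933], [-0.998, -0.031, 0.051]]
```

View pics/w4.png

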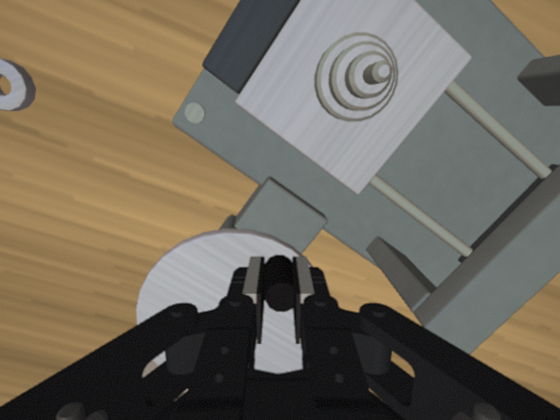

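The sled is against the dark stop and the wheel force is up to 34 N at phi -15°, so the hard stop is reached. The post tip is at (379,71) and the widest step at (356,77). I'll release, level the tool and lift.

Emit:
play_rows:
  increments: [0.2,0,0,0.08,0,0,0,0.5,0,0,0,0,0,0,1,0,0,0,0,0,0,1,-0.5,0,0,0.007,0.017,0.01,1,-1,0,0,0.007,0.017,0.01,1,-1,0,0,0.007,0.017,0.01,1,0,0,0,0,0,0]

```text
clock: 9.75
tcp_pos: [0.5236, 0.115, 0.2147]
eef_rot: [-2.063, 1.566, 2.992]
wrist_force: [0.7, -0.2, -0.7]
opening: 0.0853
```

```bash
cat > go.py <<'E'
# go.py x y z : tool units and levelling rotation from the present pose
from h import *
import sys
o=get_obs(); M=T_tool(o)[:3,:3]
yv=np.array([.942,.336,0]); yv/=np.linalg.norm(yv); xv=np.array([0,0,-1.]); N=np.stack([xv,yv,np.cross(xv,yv)],1)
print('t',o['clock'],'tcp',o['tcp_pos'],'units',np.round(N.T@(np.array(list(map(float,sys.argv[1:4])))-o['tcp_pos'])/.05,3),'rot',np.round(R.from_matrix(M.T@N).as_rotvec(),3),'op',o['opening'],'F',np.round(o['wrist_force'],1))
E
python3 - <<'E'
from h import *
import pickle
o,s=pickle.load(open('w.pkl','rb')); T=cam2world(s,o)
print(pix2w(s,379,71,.079,T),pix2w(s,356,77,.041,T))
E
python3 go.py .396 -.312 .15
```

```text
[0.62341451 0.10589062 0.079     ] [0.62438013 0.10537441 0.041     ]
t 9.75 tcp [0.52360285 0.1149734  0.21465514] units [ 1.293 -5.273  7.186] rot [-0.001 -0.002  0.004] op 0.08531550915312029 F [ 0.7 -0.2 -0.7]
```

Emit:
play_rows:
  increments: [1,0,-0.57,0.65,0,0,0,1,0,-0.57,0.65,0,0,0,1,0,-0.57,0.65,0,0,0,1,0,-0.57,0.65,0,0,0,1,0,-0.57,0.65,0,0,0,1,0,-0.57,0.65,0,0,0,1,0,-0.57,0.65,0,0,0,1,0,-0.57,0.65,0,0,0,1,0,-0.57,0.65,0,0,0,1,0,-0.57,0.65,0,0,0]

```text
clock: 10.75
tcp_pos: [0.3631, -0.2909, 0.213]
eef_rot: [2.243, 1.564, 1.027]
wrist_force: [0.7, -0.2, 0.6]
opening: 0.0853
```

Emit:
play_rows:
  increments: [1,0.4,-0.3,0.3,0,0,0,1,0.6,0,0,0,0,0,1,0.6,0,0,0,0,0,1,0.2,0,0,0,0,0,1,0,0,0,0,0,0]

```text
clock: 11.25
tcp_pos: [0.3537, -0.3146, 0.1199]
eef_rot: [1.821, 1.563, 0.6]
wrist_force: [-0.3, 0.3, 0.4]
opening: 0.0852
```

```bash
python3 w.py w5.png; python3 go.py .396 -.312 .05
```

```text
11.25 [ 0.3537 -0.3146  0.1199] [-0.3132  0.2583  0.3565] 0.08523141428219433 [[0.006, 0.939, 0.343], [0.004, 0.343, -0.939], [-1.0, 0.008, -0.002]]
t 11.3 tcp [ 0.35394149 -0.31471751  0.12061137] units [1.412 0.811 0.231] rot [ 0.007 -0.001 -0.008] op 0.08521596260672035 F [0.3 0.8 0.1]
```

View pics/w5.png

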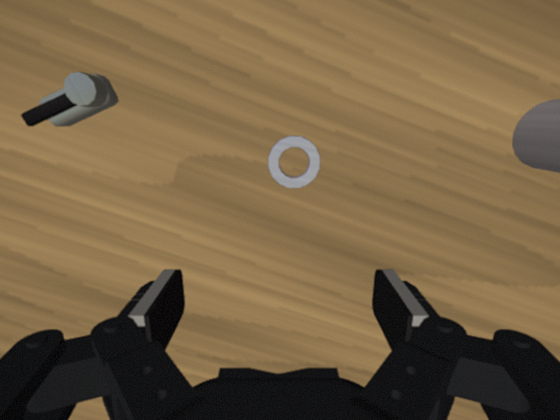

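Ring c is centred at (294,161), 52 px outside and 29 px inside. That matches collar c.

Run:
```python
from h import *
import pickle
o,s=pickle.load(open('w.pkl','rb')); T=cam2world(s,o)
a=pix2w(s,294,161,.008,T);print(a,np.linalg.norm(pix2w(s,268,161,.01,T)-pix2w(s,320,161,.01,T)), (T_tool(o)[:3,:3].T@(a-o['tcp_pos']))/.05)
```

```text
[ 0.39607127 -0.31163067  0.008     ] 0.040773634827251166 [2.24448436 0.79953611 0.2388146 ]
```

Emit:
play_rows:
  increments: [1,0.2,0.4,0.12,0.003,0,-0.004,1,0.4,0.4,0.11,0.003,0,-0.004,1,0.5,0,0,0,0,0,1,0.5,0,0,0,0,0,1,0,0,0,0,0,0]

```text
clock: 11.8
tcp_pos: [0.4037, -0.3136, 0.0462]
eef_rot: [0.616, 1.56, -0.608]
wrist_force: [-0.7, 0.2, 0.2]
opening: 0.0854
```

```bash
python3 go.py .396 -.3116 .004
```

```text
t 11.8 tcp [ 0.40365791 -0.3135798   0.0461903 ] units [ 0.844 -0.131 -0.089] rot [ 0.004  0.009 -0.006] op 0.08539452441722213 F [-0.7  0.2  0.2]
```

Emit:
play_rows:
  increments: [1,0.3,-0.13,-0.09,0.004,0.009,-0.006,1,0.3,0,0,0,0,0,1,0.23,0,0,0,0,0,1,0,0,0,0,0,0]

```text
clock: 12.2
tcp_pos: [0.3978, -0.3128, 0.0069]
eef_rot: [0.627, 1.566, -0.6]
wrist_force: [-0.1, 0.0, -0.5]
opening: 0.0855
```

```bash
python3 go.py .396 -.3116 .004
```

```text
t 12.2 tcp [ 0.39781479 -0.31280627  0.00694696] units [ 0.059 -0.026 -0.035] rot [ 0.001  0.004 -0.003] op 0.08551644515474568 F [-0.1  0.  -0.5]
```

Emit:
play_rows:
  increments: [1,0.1,-0.03,-0.03,0,0,0,0.2,0,0,0,0,0,0,-0.2,0,0,0,0,0,0,-1,0,0,0,0,0,0,-1,0,0,0,0,0,0,-1,0,0,0,0,0,0]

```text
clock: 12.8
tcp_pos: [0.3965, -0.3127, 0.0044]
eef_rot: [0.598, 1.564, -0.63]
wrist_force: [0.2, -0.0, -1.1]
opening: 0.0379
```

```bash
python3 go.py .396 -.3116 .1
```

```text
t 12.8 tcp [ 0.39645155 -0.3127259   0.00436374] units [-1.913e+00 -1.000e-03 -2.400e-02] rot [ 0.     0.006 -0.004] op 0.03794976420165062 F [ 0.2 -0.  -1.1]
```

Emit:
play_rows:
  increments: [-1,-0.4,0,0,0,0,0,-1,-0.8,0,0,0,0,0,-1,-0.9,0,0,0,0,0,-1,-0.9,0,0,0,0,0,-1,0,0,0,0,0,0]

```text
clock: 13.3
tcp_pos: [0.3952, -0.3118, 0.1594]
eef_rot: [0.62, 1.566, -0.608]
wrist_force: [0.4, -0.3, -0.4]
opening: 0.038
```

```bash
python3 w.py w6.png; python3 go.py .596 .095 .16; python3 -c "
import cv2; a=cv2.imread('pics/w6.png'); cv2.imwrite('pics/w6c.png',cv2.resize(a[230:400,160:400],None,fx=3,fy=3,interpolation=cv2.INTER_CUBIC))"
```

```text
13.3 [ 0.3952 -0.3118  0.1594] [ 0.3613 -0.2923 -0.3593] 0.038024234787159904 [[0.004, 0.942, 0.336], [-0.003, 0.336, -0.942], [-1.0, 0.003, 0.004]]
t 13.35 tcp [ 0.3941095  -0.31087946  0.15698727] units [-0.06   6.53  -6.289] rot [ 0.     0.001 -0.001] op 0.03828446876543185 F [ 0.2 -0.7 -0.5]
```

View pics/w6c.png

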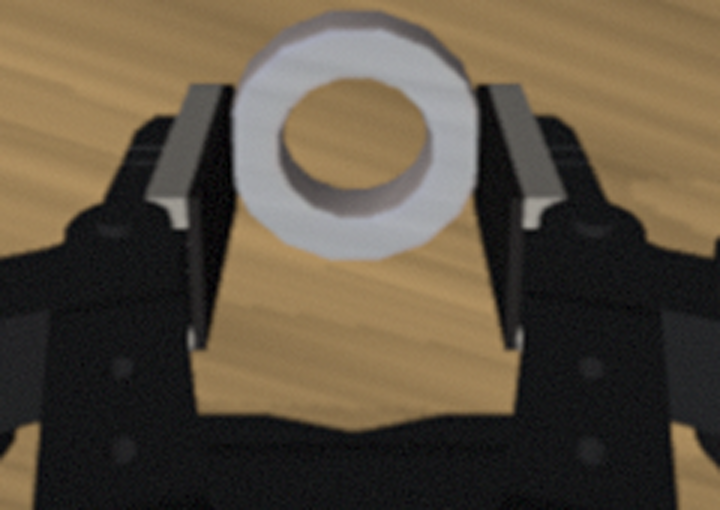

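The ring sits in the jaws with its top face centred at about (278.3,278), level.

Emit:
play_rows:
  increments: [-1,0,0.4,-0.4,0,0,0,-1,0,0.61,-0.63,0,0,0,-1,0,0.61,-0.63,0,0,0,-1,0,0.61,-0.63,0,0,0,-1,0,0.61,-0.63,0,0,0,-1,0,0.61,-0.63,0,0,0,-1,0,0.61,-0.63,0,0,0,-1,0,0.61,-0.63,0,0,0,-1,0,0.61,-0.63,0,0,0,-1,0,0.4,-0.4,0,0,0]

```text
clock: 14.35
tcp_pos: [0.562, 0.0714, 0.1443]
eef_rot: [-1.852, 1.558, -3.087]
wrist_force: [1.4, -1.0, 0.3]
opening: 0.0381
```

Emit:
play_rows:
  increments: [-1,0,0.2,-0.3,0,0,0,-1,0,0,0,0,0,0]

```text
clock: 14.55
tcp_pos: [0.5663, 0.0932, 0.1407]
eef_rot: [-1.867, 1.555, -3.098]
wrist_force: [-0.2, 0.3, 0.1]
opening: 0.0379
```

```bash
python3 - <<'E'
from h import *
import pickle
o,s=pickle.load(open('w.pkl','rb')); T=cam2world(s,o)
print((T_tool(o)[:3,:3].T@(pix2w(s,278.3,278,o['tcp_pos'][2]+.0056,T)-o['tcp_pos']))*1000)
print((T_tool(o)[:3,:3].T@(pix2w(s,239,278,o['tcp_pos'][2]+.0056,T)-pix2w(s,318,278,o['tcp_pos'][2]+.0056,T)))*1000)
E
python3 w.py w7.png; python3 go.py .577 .089 .16
```

```text
[-5.60381081 -0.19437174 -0.77696016]
[ -0.15271785   0.14538419 -37.49566283]
14.55 [0.5663 0.0932 0.1407] [-0.2408  0.3057  0.0522] 0.03789467738894858 [[-0.016, 0.943, 0.333], [-0.001, 0.333, -0.943], [-1.0, -0.016, -0.005]]
t 14.6 tcp [0.56573114 0.09209938 0.14052475] units [-0.39   0.191  0.134] rot [-0.003 -0.005  0.017] op 0.03803803974920933 F [-0.8  0.7 -1.6]
```

View pics/w7.png

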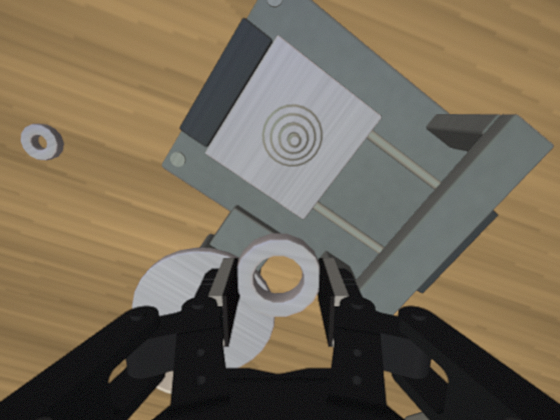

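```bash
python3 -c "
import cv2; a=cv2.imread('pics/w7.png'); b=a[90:180,240:350]; cv2.imwrite('pics/w7c.png',cv2.resize(b,None,fx=6,fy=6,interpolation=cv2.INTER_CUBIC))"
```

```text
(no output)
```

View pics/w7c.png

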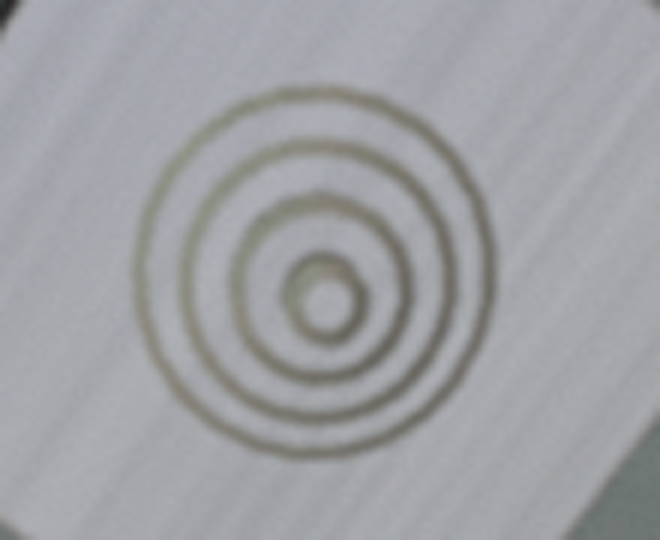

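The crop shows concentric steps. The 45 mm one is centred at (315,273), the 21 mm one at (322,288) and the tip at (330,301).

```bash
cat > m.py <<'E'
from h import *
import pickle
o,s=pickle.load(open('w.pkl','rb')); T=cam2world(s,o)
g=lambda u,v:(240+(u+.5)/6-.5,90+(v+.5)/6-.5)
for u,v,z in ((315,273,.039),(318,281,.050),(322,288,.061),(330,301,.079)): print(pix2w(s,*g(u,v),z,T))
r=T_tool(o)[:3,:3].T@(pix2w(s,278.8,278,o['tcp_pos'][2]+.0056,T)-o['tcp_pos']); print('ring tool',r*1000)
E
python3 m.py; python3 go.py .6235 .1055 .1
```

```text
[0.62489262 0.10410756 0.039     ]
[0.62469027 0.10410907 0.05      ]
[0.62469558 0.1041024  0.061     ]
[0.62472723 0.10404008 0.079     ]
ring tool [-5.59511028 -0.19541408 -0.54497108]
t 14.6 tcp [0.56573114 0.09209938 0.14052475] units [0.81  1.178 0.136] rot [-0.003 -0.005  0.017] op 0.03803803974920933 F [-0.8  0.7 -1.6]
```

Emit:
play_rows:
  increments: [-1,0,0.4,0.06,-0.001,-0.002,0.008,-1,0,0.4,0.06,-0.001,-0.002,0.008,-1,0,0.35,0.06,0,0,0,-1,0.3,0,0,0,0,0,-1,0.3,0,0,0,0,0,-1,0,0,0,0,0,0]

```text
clock: 15.2
tcp_pos: [0.6173, 0.0963, 0.1015]
eef_rot: [-1.657, 1.559, -2.888]
wrist_force: [-0.1, -0.9, 0.1]
opening: 0.0382
```

```bash
python3 go.py .6251 .1036 .095
```

```text
t 15.2 tcp [0.61725461 0.09631717 0.10154382] units [ 0.131  0.197 -0.084] rot [-0.004 -0.001  0.012] op 0.038214648998572104 F [-0.1 -0.9  0.1]
```

Emit:
play_rows:
  increments: [-1,0,0.197,-0.084,-0.004,-0.001,0.012,-1,0,0,0,0,0,0,-1,0,0,0,0,0,0]

```text
clock: 15.5
tcp_pos: [0.6233, 0.1032, 0.1001]
eef_rot: [-1.824, 1.568, -3.052]
wrist_force: [-0.6, -0.9, -0.4]
opening: 0.0378
```

```bash
python3 go.py .6251 .1036 .095
```

```text
t 15.5 tcp [0.62332098 0.10318577 0.10010841] units [0.102 0.036 0.004] rot [-0.    -0.001  0.002] op 0.03776995715003076 F [-0.6 -0.9 -0.4]
```

Emit:
play_rows:
  increments: [-1,0,0.05,0,0,0,0,-1,0.2,0,0,0,0,0,-1,0.2,0,0,0,0,0,-1,0.12,0,0,0,0,0,-1,0,0,0,0,0,0]

```text
clock: 16.0
tcp_pos: [0.6261, 0.1044, 0.0729]
eef_rot: [-1.94, 1.57, 3.116]
wrist_force: [-0.6, 0.9, -0.6]
opening: 0.0385
```

```bash
python3 go.py .6251 .1036 .0564; python3 w.py w8.png;  python3 -c "
import cv2; a=cv2.imread('pics/w8.png'); cv2.imwrite('pics/w8c.png',cv2.resize(a[230:330,200:360],None,fx=5,fy=5,interpolation=cv2.INTER_CUBIC))"
```

```text
t 16.0 tcp [0.62607499 0.10442876 0.07289474] units [ 0.33  -0.024  0.009] rot [ 0.001 -0.     0.001] op 0.03853439796636472 F [-0.6  0.9 -0.6]
16.0 [0.6261 0.1044 0.0729] [-0.6356  0.8576 -0.6245] 0.03853439796636472 [[-0.001, 0.942, 0.337], [0.0, 0.337, -0.942], [-1.0, -0.001, -0.0]]
```

View pics/w8c.png

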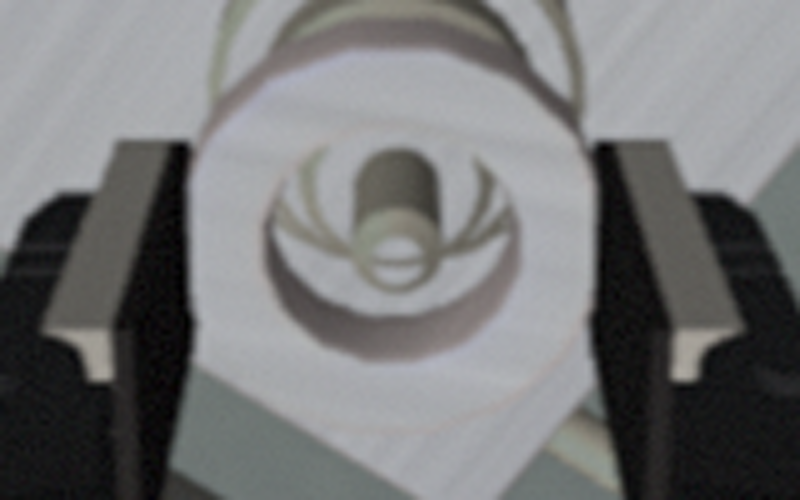

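The tip at (400,262) lies about 20 crop px below the ring centre at (392,241). I'll shift about -1.7 mm in y and +0.5 mm in z, then descend.

Emit:
play_rows:
  increments: [-1,0,-0.035,0.01,0,0,0,-1,0,0,0,0,0,0]

```text
clock: 16.25
tcp_pos: [0.6247, 0.1033, 0.0732]
eef_rot: [-1.965, 1.57, 3.09]
wrist_force: [0.0, -0.3, 0.6]
opening: 0.0384
```

```bash
python3 go.py .6248 .1035 .0564
```

```text
t 16.25 tcp [0.62465638 0.10329023 0.07318337] units [ 0.336  0.004 -0.003] rot [ 0.001 -0.     0.001] op 0.03836410835501411 F [ 0.  -0.3  0.6]
```

Emit:
play_rows:
  increments: [-1,0.1,0,0,0,0,0,-1,0.1,0,0,0,0,0,-1,0.1,0,0,0,0,0,-1,0.04,0,0,0,0,0,-1,0,0,0,0,0,0]

```text
clock: 16.75
tcp_pos: [0.6252, 0.1033, 0.0559]
eef_rot: [1.474, 1.57, 0.247]
wrist_force: [-2.0, -1.0, 7.7]
opening: 0.0382
```

```bash
python3 go.py .6248 .1035 .0564
```

```text
t 16.75 tcp [0.62519904 0.10331744 0.05593221] units [-0.009 -0.006 -0.006] rot [ 0.     0.    -0.001] op 0.0381652023457929 F [-2.  -1.   7.7]
```

Emit:
play_rows:
  increments: [-0.1,0,0,0,0,0,0,0.2,0,0,0,0,0,0,0.2,0,0,0,0,0,0,0.4,-0.4,0,0,0,0,0,1,-0.8,0,0,0,0,0,1,-0.8,-0.5,-0.5,0,0,0,1,0,-0.5,-0.5,0,0,0,1,0,0,0,0,0,0]

```text
clock: 17.55
tcp_pos: [0.5614, 0.1331, 0.1555]
eef_rot: [-2.19, 1.569, 2.864]
wrist_force: [-0.3, -0.4, 0.4]
opening: 0.0854
```

```bash
python3 w.py w9.png; python3 go.py .500 .278 .13
```

```text
17.55 [0.5614 0.1331 0.1555] [-0.3164 -0.3776  0.3671] 0.0854448591515833 [[-0.001, 0.942, 0.335], [0.0, 0.335, -0.942], [-1.0, -0.001, -0.001]]
t 17.6 tcp [0.56399567 0.13286962 0.15617447] units [ 0.523 -0.23  -3.164] rot [-0.001 -0.    -0.002] op 0.08526960117076629 F [1.8 0.2 0.8]
```

View pics/w9.png

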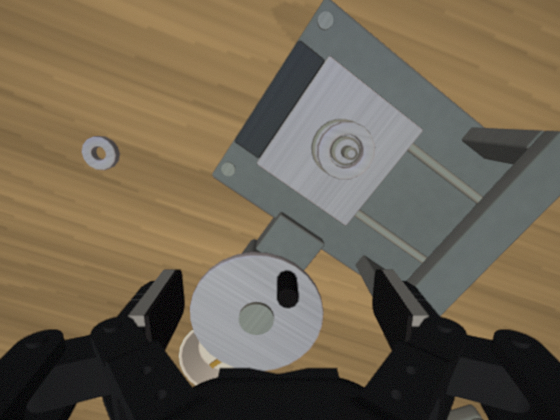

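Collar c is seated on the post, seen at (343,150) with the tip inside. Collar d is at (99,153).

```bash
cat > ring.py <<'E'
from h import *
import pickle,sys
u,v,z=map(float,sys.argv[1:4]); o,s=pickle.load(open('w.pkl','rb')); T=cam2world(s,o)
f=s['frame'].astype(int); m=((f.max(2)-f.min(2))<28)&(f.max(2)>90)
n,l,st,c=cv2.connectedComponentsWithStats(m.astype(np.uint8))
for i in range(1,n):
    if st[i,4]>100 and np.hypot(*(c[i]-[u,v]))<40:
        x,y,w,h,_=st[i]; print(c[i],st[i]); print('pos',pix2w(s,x+w/2-.5,y+h/2-.5,z,T),'w',np.linalg.norm(pix2w(s,x,y,z,T)-pix2w(s,x+w,y,z,T)))
E
python3 ring.py 99 153 .008
python3 - <<'E'
from h import *
s=snapshot('top'); r=snapshot('scene'); a=cv2.resize(s['frame'],(400,300)); b=cv2.resize(r['frame'],(400,300))
f=np.hstack([s['frame'][240:420,140:480],]); 
x=cv2.resize(s['frame'],(760,570)); cv2.imwrite('pics/top1.png',x[:,:,::-1]); save(r,'scene1.png')
E
```

```text
[ 98.55181347 152.67746114] [ 82 136  34  34 772]
pos [0.54804373 0.29816381 0.008     ] w 0.029358863435604312
```

View pics/scene1.png

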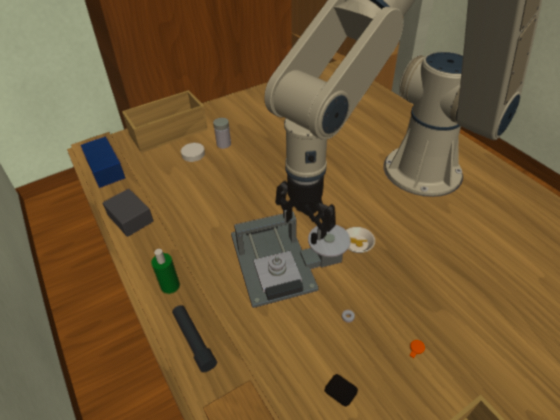

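There are only the two collars. I'll go to collar d.

Emit:
play_rows:
  increments: [1,0,-0.04,-0.65,0,0,0,1,0,-0.04,-0.65,0,0,0,1,0,-0.04,-0.65,0,0,0,1,0,-0.04,-0.65,0,0,0,1,0.3,-0.03,-0.6,0,0,0,1,0.4,0,0,0,0,0,1,0,0,0,0,0,0]

```text
clock: 18.4
tcp_pos: [0.5082, 0.2828, 0.1149]
eef_rot: [0.524, 1.569, -0.712]
wrist_force: [0.6, -0.3, -0.2]
opening: 0.0855
```

```bash
python3 w.py w10.png; python3 go.py .548 .298 .03; python3 ring.py 280 160 .008
```

```text
18.4 [0.5082 0.2828 0.1149] [ 0.571  -0.2749 -0.2314] 0.08550813162432531 [[0.001, 0.944, 0.329], [-0.001, 0.329, -0.944], [-1.0, 0.001, 0.002]]
t 18.45 tcp [0.50899284 0.28311024 0.11609647] units [ 1.722  0.835 -0.018] rot [-0.008  0.001 -0.002] op 0.08549563197543551 F [-0.6  0.9  1.6]
[277.22277722 158.84415584] [ 258  140   39   39 1001]
pos [0.54774341 0.29798111 0.008     ] w 0.029615148702772917
```

Emit:
play_rows:
  increments: [1,0.1,0.35,0,-0.008,0,-0.002,1,0.3,0.35,0,0,0,0,1,0.6,0.05,0,0,0,0,1,0.6,0,0,0,0,0,1,0,0,0,0,0,0]

```text
clock: 18.95
tcp_pos: [0.5528, 0.2939, 0.0377]
eef_rot: [1.437, 1.564, 0.203]
wrist_force: [-0.7, 0.2, -0.3]
opening: 0.0852
```

```bash
python3 go.py .5477 .298 .004
```

```text
t 18.95 tcp [0.55280738 0.29390908 0.03771786] units [ 0.674 -0.069 -0.111] rot [-0.005  0.001 -0.006] op 0.08523218074238026 F [-0.7  0.2 -0.3]
```

Emit:
play_rows:
  increments: [1,0.1,-0.069,-0.111,-0.005,0,-0.006,1,0.3,0,0,0,0,0,1,0.25,0,0,0,0,0,1,0,0,0,0,0,0]

```text
clock: 19.35
tcp_pos: [0.5505, 0.2983, 0.007]
eef_rot: [1.517, 1.567, 0.287]
wrist_force: [0.0, -0.6, -0.1]
opening: 0.0852
```

```bash
python3 go.py .5477 .298 .004
```

```text
t 19.35 tcp [0.5505034  0.29827054 0.00697107] units [ 0.059 -0.055 -0.014] rot [-0.002  0.    -0.004] op 0.08518913851521642 F [ 0.  -0.6 -0.1]
```

Emit:
play_rows:
  increments: [1,0.06,-0.055,-0.014,0,0,0,0.2,0,0,0,0,0,0,-0.2,0,0,0,0,0,0,-1,0,0,0,0,0,0,-1,0,0,0,0,0,0,-1,0,0,0,0,0,0,-1,0,0,0,0,0,0]

```text
clock: 20.05
tcp_pos: [0.5485, 0.2988, 0.006]
eef_rot: [1.596, 1.564, 0.367]
wrist_force: [-0.1, -0.9, -0.1]
opening: 0.0255
```

```bash
python3 go.py .578 .087 .16
```

```text
t 20.05 tcp [0.54845584 0.29876919 0.00603477] units [-3.079 -0.866  4.188] rot [-0.001 -0.    -0.007] op 0.025482403766041904 F [-0.1 -0.9 -0.1]
```

Emit:
play_rows:
  increments: [-1,-0.4,0,0,0,0,0,-1,-0.9,0,0,0,0,0,-1,-0.9,0,0,0,0,0,-1,-0.8,-0.1,0.3,0,0,0,-1,0,-0.15,0.7,0,0,0,-1,0,-0.15,0.7,0,0,0,-1,0,-0.15,0.7,0,0,0,-1,0,-0.15,0.7,0,0,0,-1,0,-0.15,0.7,0,0,0,-1,0,0,0.3,0,0,0]

```text
clock: 21.05
tcp_pos: [0.5776, 0.0866, 0.163]
eef_rot: [1.5, 1.56, 0.276]
wrist_force: [-0.2, 0.7, -0.3]
opening: 0.0254
```

Emit:
play_rows:
  increments: [-1,0,0,0,0,0,0]

```text
clock: 21.15
tcp_pos: [0.5783, 0.085, 0.1632]
eef_rot: [1.483, 1.559, 0.257]
wrist_force: [-0.1, 0.4, 0.3]
opening: 0.0254
```

```bash
python3 w.py w11.png; python3 go.py .6248 .1037 .105;  python3 -c "
import cv2; import numpy as np; a=cv2.imread('pics/w11.png')
A=cv2.resize(a[240:320,230:330],(800,640),interpolation=cv2.INTER_CUBIC)[:300]
A=cv2.resize(a[245:320,230:330],None,fx=4,fy=4,interpolation=cv2.INTER_CUBIC)
B=cv2.resize(a[80:180,230:330],None,fx=4,fy=4,interpolation=cv2.INTER_CUBIC)
B=cv2.copyMakeBorder(B,0,0,0,0,0); A=cv2.copyMakeBorder(A,0,100,0,0,0)
cv2.imwrite('pics/w11c.png',np.hstack([A,B]))"
```

```text
21.15 [0.5783 0.085  0.1632] [-0.1158  0.3932  0.3066] 0.025353674544526226 [[0.011, 0.941, 0.337], [0.003, 0.337, -0.941], [-1.0, 0.012, 0.001]]
t 21.2 tcp [0.57794999 0.08580458 0.16306311] units [ 1.161  1.003 -0.022] rot [ 0.002  0.001 -0.011] op 0.02546968871553765 F [ 0.9 -0.2  0.1]
```

View pics/w11c.png

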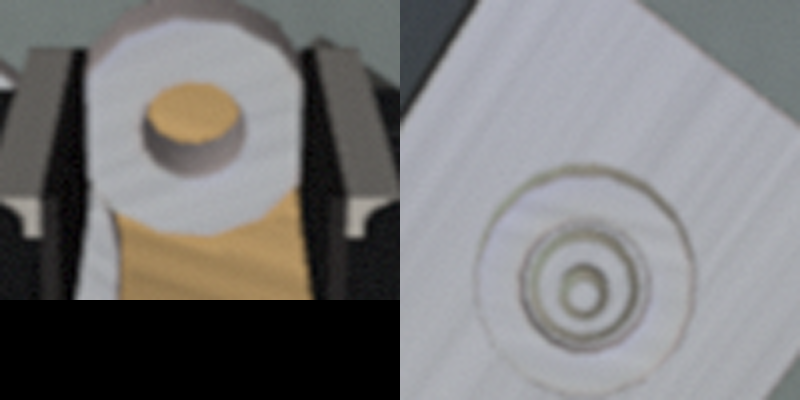

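Ring d is held level with its top face centred at crop (194,128). The post tip is at crop (583,293).

Run:
```python
from h import *
import pickle
o,s=pickle.load(open('w.pkl','rb')); T=cam2world(s,o); M=T_tool(o)[:3,:3]
t=pix2w(s,275.4,152.9,.079,T); t2=pix2w(s,230+181.5/4-.5,80+289.5/4-.5,.061,T)
r=M.T@(pix2w(s,278.1,276.6,o['tcp_pos'][2]+.004,T)-o['tcp_pos']); print(t,t2,'ring tool mm',r*1000)
yv=np.array([.942,.336]); zv=np.array([.336,-.942]); print('tcp target',t[:2]-yv*r[1]-zv*r[2])
```

```text
[0.62468966 0.10425877 0.079     ] [0.62369513 0.10442617 0.061     ] ring tool mm [-4.00467499 -0.29471491 -0.86852227]
tcp target [0.62525911 0.10353964]
```

Emit:
play_rows:
  increments: [-1,0,0.35,0,0.001,0,-0.005,-1,0,0.35,0,0.001,0,-0.005,-1,0.3,0.3,0,0,0,0,-1,0.5,0,0,0,0,0,-1,0.3,0,0,0,0,0,-1,0,0,0,0,0,0]

```text
clock: 21.8
tcp_pos: [0.6262, 0.1117, 0.1067]
eef_rot: [2.129, 1.568, 0.905]
wrist_force: [0.6, -0.5, -0.9]
opening: 0.0257
```

```bash
python3 go.py .6248 .1035 .095
```

```text
t 21.8 tcp [0.62623226 0.11166153 0.10673519] units [ 0.235 -0.082  0.144] rot [ 0.004 -0.002 -0.002] op 0.02570555832687124 F [ 0.6 -0.5 -0.9]
```

Emit:
play_rows:
  increments: [-1,0,-0.08,0.144,0.004,-0.002,-0.002,-1,0,0,0,0,0,0,-1,0.15,0,0,0,0,0,-1,0,0,0,0,0,0]

```text
clock: 22.2
tcp_pos: [0.625, 0.1039, 0.1009]
eef_rot: [1.195, 1.569, -0.033]
wrist_force: [0.2, -0.1, 0.8]
opening: 0.0253
```

```bash
python3 go.py .6248 .1035 .09
```

```text
t 22.2 tcp [0.62498641 0.10391041 0.10093997] units [ 0.219 -0.006  0.006] rot [ 0.     0.001 -0.002] op 0.02532344087804759 F [ 0.2 -0.1  0.8]
```

Emit:
play_rows:
  increments: [-1,0.15,0,0.005,0,0,0,-1,0.1,0,0,0,0,0,-1,0,0,0,0,0,0]

```text
clock: 22.5
tcp_pos: [0.6256, 0.1035, 0.0883]
eef_rot: [1.293, 1.567, 0.064]
wrist_force: [0.1, -0.0, -0.4]
opening: 0.0252
```

```bash
python3 go.py .6248 .1035 .069; python3 w.py w12.png;  python3 -c "
import cv2; a=cv2.imread('pics/w12.png'); cv2.imwrite('pics/w12c.png',cv2.resize(a[240:320,220:340],None,fx=6,fy=6,interpolation=cv2.INTER_CUBIC))"
```

```text
t 22.5 tcp [0.62559763 0.1034871  0.08825274] units [ 0.385 -0.015 -0.006] rot [-0.     0.001 -0.004] op 0.025220950668101854 F [ 0.1 -0.  -0.4]
22.5 [0.6256 0.1035 0.0883] [ 0.1311 -0.0459 -0.4008] 0.025220950668101854 [[0.004, 0.942, 0.336], [0.0, 0.336, -0.942], [-1.0, 0.004, 0.001]]
```

Emit:
play_rows:
  increments: [-1,0.04,-0.018,-0.004,0,0,-0.004,-1,0.06,0,0,0,0,0,-1,0.06,0,0,0,0,0,-1,0,0,0,0,0,0]

```text
clock: 22.95
tcp_pos: [0.6248, 0.1035, 0.0799]
eef_rot: [-0.447, 1.57, -1.676]
wrist_force: [0.5, -1.1, 0.6]
opening: 0.0254
```

```bash
python3 go.py .6248 .1035 .069
```

```text
t 22.95 tcp [0.62483805 0.10346133 0.07989108] units [ 0.218 -0.    -0.001] rot [-0.     0.001  0.001] op 0.02538796704729987 F [ 0.5 -1.1  0.6]
```

Ring d is past the tip with no force. I'll continue down to its seat.

Emit:
play_rows:
  increments: [-1,0.08,0,0,0,0,0,-1,0.08,0,0,0,0,0,-1,0.06,0,0,0,0,0,-1,0.03,0,0,0,0,0,-1,0,0,0,0,0,0]

```text
clock: 23.45
tcp_pos: [0.6255, 0.1035, 0.0689]
eef_rot: [0.434, 1.569, -0.794]
wrist_force: [0.3, 0.1, -0.3]
opening: 0.025
```

Emit:
play_rows:
  increments: [-1,0.03,0,0,0,0,0,-1,0.03,0,0,0,0,0]

```text
clock: 23.65
tcp_pos: [0.6259, 0.1036, 0.0684]
eef_rot: [0.778, 1.569, -0.45]
wrist_force: [-7.9, -1.4, 22.0]
opening: 0.0252
```

Emit:
play_rows:
  increments: [-0.5,-0.02,0,0,0,0,0,0,0,0,0,0,0,0,0.2,0,0,0,0,0,0,0.2,-0.4,0,0,0,0,0,1,-0.7,0,0,0,0,0,1,-0.7,-0.6,-0.28,0,0,0,1,0,-0.63,-0.29,0,0,0,1,0,-0.63,-0.29,0,0,0,1,0,0,0,0,0,0]

```text
clock: 24.55
tcp_pos: [0.5205, 0.1129, 0.1596]
eef_rot: [-0.747, 1.57, -1.976]
wrist_force: [0.2, -0.7, -0.3]
opening: 0.0852
```

```bash
python3 w.py w13.png; python3 go.py .5235 .113 .085
```

```text
24.55 [0.5205 0.1129 0.1596] [ 0.1511 -0.6841 -0.3224] 0.08517908378567368 [[-0.0, 0.942, 0.335], [-0.001, 0.335, -0.942], [-1.0, -0.001, 0.001]]
t 24.6 tcp [0.52286987 0.1129932  0.15995782] units [1.499 0.012 0.004] rot [-0.001  0.001 -0.002] op 0.08567618013922768 F [ 0.4  0.5 -0.5]
```

View pics/w13.png

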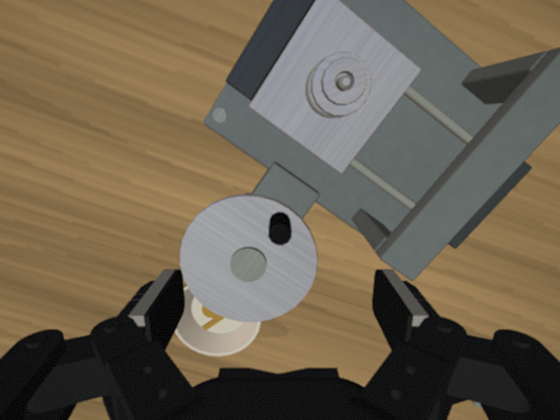

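Both collars are stacked on the post, with the tip at (345,80) protruding through d. The knob top is at about (280,222). I'll descend onto the knob.

Run:
```python
from h import *
import pickle
o,s=pickle.load(open('w.pkl','rb')); T=cam2world(s,o)
print(pix2w(s,280,222,.104,T),pix2w(s,249,258,.074,T))
```

```text
[0.52795914 0.11498931 0.104     ] [0.48314381 0.12425327 0.074     ]
```

Emit:
play_rows:
  increments: [1,0.5,0.01,0,0,0,0,1,0.5,0,0,0,0,0,1,0.3,0,0,0,0,0,1,0.15,0,0,0,0,0,1,0,0,0,0,0,0]

```text
clock: 25.1
tcp_pos: [0.5301, 0.1136, 0.0854]
eef_rot: [1.271, 1.562, 0.042]
wrist_force: [0.1, -0.6, 1.2]
opening: 0.0855
```

```bash
python3 go.py .5235 .113 .085
```

```text
t 25.1 tcp [0.53005803 0.11362124 0.08537172] units [ 0.007 -0.128 -0.032] rot [-0.001  0.003 -0.008] op 0.0855375724120708 F [ 0.1 -0.6  1.2]
```

Emit:
play_rows:
  increments: [1,0,-0.1,-0.02,0,0.002,-0.008,1,0,0,0,0,0,0,-0.3,0,0,0,0,0,0,-1,0,0,0,0,0,0,-1,0,0,0,0,0,0,-1,0,0,0,0,0,0,-1,0,0,0,0,0,0,-1,0,0,0,0,0,0]

```text
clock: 25.9
tcp_pos: [0.5271, 0.1134, 0.0883]
eef_rot: [1.43, 1.567, 0.201]
wrist_force: [0.3, -0.8, 0.6]
opening: 0.0132
```

```bash
python3 go.py .5235 .113 .086;  python3 arc.py .4848 .1235 -.27 10 .087
```

```text
t 25.9 tcp [0.52706185 0.11338704 0.08834469] units [ 0.047 -0.07  -0.017] rot [-0.001  0.001 -0.004] op 0.01322729984017208 F [ 0.3 -0.8  0.6]
phi -13.457413843584574 r 0.04345498651985584 z 0.08834468780410178 tilt [-0.00131009  0.00055014 -0.00386403] F [ 0.30360938 -0.77833608  0.63310377] q [ 2.09139848e-01  4.03211763e-01  1.93568323e+00 -4.68422535e-05
  7.98794809e-01  1.43865849e+00]
[-1, 0.01, -0.19, 0.17, -0.0, 0.0, -0.001, -1, 0.01, -0.21, 0.14, -0.0, 0.0, -0.001, -1, 0.01, -0.24, 0.08, -0.0, 0.0, -0.001, -1, 0.01, -0.25, 0.01, -0.0, 0.0, -0.001, -1, 0.0, -0.25, -0.06, 0, 0, 0, -1, 0.0, -0.22, -0.12, 0, 0, 0, -1, 0.0, -0.18, -0.17, 0, 0, 0, -1, 0.0, -0.13, -0.22, 0, 0, 0, -1, 0.0, -0.07, -0.24, 0, 0, 0, -1, 0.0, 0.0, -0.25, 0, 0, 0]
```

```bash
python3 arc.py .4865 .1245 -.27 9 .088
```

```text
phi -15.32166825084045 r 0.04205664602840424 z 0.08834468780410178 tilt [-0.00131009  0.00055014 -0.00386403] F [ 0.30360938 -0.77833608  0.63310377] q [ 2.09139848e-01  4.03211763e-01  1.93568323e+00 -4.68422535e-05
  7.98794809e-01  1.43865849e+00]
[-1, 0.0, -0.17, 0.19, -0.0, 0.0, -0.001, -1, 0.0, -0.22, 0.13, -0.0, 0.0, -0.001, -1, 0.0, -0.24, 0.07, -0.0, 0.0, -0.001, -1, 0.0, -0.25, 0.0, -0.0, 0.0, -0.001, -1, 0.0, -0.25, -0.06, 0, 0, 0, -1, 0.0, -0.22, -0.13, 0, 0, 0, -1, 0.0, -0.18, -0.18, 0, 0, 0, -1, 0.0, -0.12, -0.22, 0, 0, 0, -1, 0.0, -0.06, -0.25, 0, 0, 0]
```

Emit:
play_rows:
  increments: [-1,0.0,-0.17,0.19,0,0.0,-0.001,-1,0.0,-0.22,0.13,0,0.0,-0.001,-1,0.0,-0.24,0.07,0,0.0,-0.001,-1,0.0,-0.25,0.0,0,0.0,-0.001,-1,0.0,-0.25,-0.06,0,0,0,-1,0.0,-0.22,-0.13,0,0,0,-1,0.0,-0.18,-0.18,0,0,0,-1,0.0,-0.12,-0.22,0,0,0]

```text
clock: 26.7
tcp_pos: [0.455, 0.098, 0.0885]
eef_rot: [1.524, 1.546, 0.292]
wrist_force: [5.8, -4.3, -4.1]
opening: 0.013
```

```bash
python3 arc.py .4865 .1245 -.28 10 .088
```

```text
phi -139.87499169459534 r 0.041187396765445056 z 0.08854106000088513 tilt [-0.00321865  0.00119923 -0.02455934] F [ 5.82965955 -4.26225875 -4.13297859] q [0.20729096 0.30078487 2.10421612 0.00319177 0.71209419 1.4362951 ]
[-1, 0.0, -0.07, -0.25, -0.001, 0.0, -0.006, -1, 0.0, 0.02, -0.26, -0.001, 0.0, -0.006, -1, 0.0, 0.09, -0.25, -0.001, 0.0, -0.006, -1, 0.0, 0.15, -0.21, -0.001, 0.0, -0.006, -1, 0.0, 0.21, -0.16, 0, 0, 0, -1, 0.0, 0.24, -0.1, 0, 0, 0, -1, 0.0, 0.26, -0.03, 0, 0, 0, -1, 0.0, 0.26, 0.04, 0, 0, 0, -1, 0.0, 0.24, 0.11, 0, 0, 0, -1, 0.0, 0.2, 0.18, 0, 0, 0]
```

Tracking is excellent: 124.5° done with forces around 6 N.

Emit:
play_rows:
  increments: [-1,0.0,-0.07,-0.25,-0.001,0.0,-0.006,-1,0.0,0.02,-0.26,-0.001,0.0,-0.006,-1,0.0,0.09,-0.25,-0.001,0.0,-0.006,-1,0.0,0.15,-0.21,-0.001,0.0,-0.006,-1,0.0,0.21,-0.16,0,0,0,-1,0.0,0.24,-0.1,0,0,0,-1,0.0,0.26,-0.03,0,0,0,-1,0.0,0.26,0.04,0,0,0,-1,0.0,0.24,0.11,0,0,0]

```text
clock: 27.6
tcp_pos: [0.4989, 0.1658, 0.088]
eef_rot: [-0.612, 1.549, -1.83]
wrist_force: [-9.6, -6.0, 12.4]
opening: 0.0132
```

```bash
python3 arc.py .4865 .1245 -.29 10 .088
```

```text
phi 73.23674220833814 r 0.04310872694017538 z 0.08804525373978435 tilt [0.01100528 0.01784198 0.01238842] F [-9.5602087  -5.97403102 12.4365011 ] q [ 0.32970912  0.39384742  1.95284069 -0.02501381  0.80711988  1.56428926]
[-1, 0.0, 0.18, 0.21, 0.003, 0.004, 0.003, -1, 0.0, 0.13, 0.24, 0.003, 0.004, 0.003, -1, 0.0, 0.06, 0.27, 0.003, 0.004, 0.003, -1, 0.0, -0.02, 0.27, 0.003, 0.004, 0.003, -1, 0.0, -0.1, 0.25, 0, 0, 0, -1, 0.0, -0.17, 0.21, 0, 0, 0, -1, 0.0, -0.22, 0.16, 0, 0, 0, -1, 0.0, -0.26, 0.09, 0, 0, 0, -1, 0.0, -0.27, 0.01, 0, 0, 0, -1, 0.0, -0.26, -0.07, 0, 0, 0]
```

Emit:
play_rows:
  increments: [-1,0.0,0.18,0.21,0.003,0.004,0.003,-1,0.0,0.13,0.24,0.003,0.004,0.003,-1,0.0,0.06,0.27,0.003,0.004,0.003,-1,0.0,-0.02,0.27,0.003,0.004,0.003,-1,0.0,-0.1,0.25,0,0,0,-1,0.0,-0.17,0.21,0,0,0,-1,0.0,-0.22,0.16,0,0,0,-1,0.0,-0.26,0.09,0,0,0,-1,0.0,-0.27,0.01,0,0,0]

```text
clock: 28.5
tcp_pos: [0.4911, 0.0829, 0.0884]
eef_rot: [-2.9, 1.549, 2.142]
wrist_force: [4.6, 23.3, -9.3]
opening: 0.0129
```

```bash
python3 arc.py .4865 .1245 -.29 10 .088
```

```text
phi -83.73913641966563 r 0.041899395192939184 z 0.08838692253832109 tilt [-0.01215922 -0.0213373   0.00511093] F [ 4.55175199 23.25193275 -9.31949978] q [0.15035067 0.35696783 2.01361843 0.02846619 0.78018261 1.37036043]
[-1, 0.0, -0.25, -0.1, -0.003, -0.005, 0.001, -1, 0.0, -0.21, -0.17, -0.003, -0.005, 0.001, -1, 0.0, -0.16, -0.22, -0.003, -0.005, 0.001, -1, 0.0, -0.09, -0.26, -0.003, -0.005, 0.001, -1, 0.0, -0.01, -0.27, 0, 0, 0, -1, 0.0, 0.07, -0.26, 0, 0, 0, -1, 0.0, 0.14, -0.23, 0, 0, 0, -1, 0.0, 0.2, -0.18, 0, 0, 0, -1, 0.0, 0.25, -0.12, 0, 0, 0, -1, 0.0, 0.27, -0.04, 0, 0, 0]
```

Emit:
play_rows:
  increments: [-1,0.0,-0.25,-0.1,-0.003,-0.005,0.001,-1,0.0,-0.21,-0.17,-0.003,-0.005,0.001,-1,0.0,-0.16,-0.22,-0.003,-0.005,0.001,-1,0.0,-0.09,-0.26,-0.003,-0.005,0.001,-1,0.0,-0.01,-0.27,0,0,0,-1,0.0,0.07,-0.26,0,0,0,-1,0.0,0.14,-0.23,0,0,0,-1,0.0,0.2,-0.18,0,0,0,-1,0.0,0.25,-0.12,0,0,0]

```text
clock: 29.4
tcp_pos: [0.4651, 0.1621, 0.0884]
eef_rot: [0.764, 1.547, -0.455]
wrist_force: [5.4, -25.1, 0.6]
opening: 0.0133
```

```bash
python3 arc.py .4865 .1245 -.29 10 .088
```

```text
phi 119.59252599057048 r 0.04327417462493166 z 0.08838433408114957 tilt [ 0.00852298  0.01708645 -0.01652685] F [  5.40823245 -25.1318829    0.61761885] q [ 0.34420911  0.33910994  2.04305812 -0.02519171  0.74300867  1.58227433]
[-1, 0.0, 0.28, 0.02, 0.002, 0.004, -0.004, -1, 0.0, 0.26, 0.07, 0.002, 0.004, -0.004, -1, 0.0, 0.23, 0.14, 0.002, 0.004, -0.004, -1, 0.0, 0.18, 0.2, 0.002, 0.004, -0.004, -1, 0.0, 0.12, 0.25, 0, 0, 0, -1, 0.0, 0.04, 0.27, 0, 0, 0, -1, 0.0, -0.04, 0.27, 0, 0, 0, -1, 0.0, -0.11, 0.25, 0, 0, 0, -1, 0.0, -0.18, 0.2, 0, 0, 0, -1, 0.0, -0.23, 0.14, 0, 0, 0]
```

Emit:
play_rows:
  increments: [-1,0.0,0.28,0.02,0.002,0.004,-0.004,-1,0.0,0.26,0.07,0.002,0.004,-0.004,-1,0.0,0.23,0.14,0.002,0.004,-0.004,-1,0.0,0.18,0.2,0.002,0.004,-0.004,-1,0.0,0.12,0.25,0,0,0,-1,0.0,0.04,0.27,0,0,0,-1,0.0,-0.04,0.27,0,0,0,-1,0.0,-0.11,0.25,0,0,0,-1,0.0,-0.18,0.2,0,0,0]

```text
clock: 30.3
tcp_pos: [0.5214, 0.1011, 0.0881]
eef_rot: [-2.186, 1.547, 2.866]
wrist_force: [-5.8, 12.8, 3.2]
opening: 0.013
```

```bash
python3 arc.py .4865 .1245 -.28 10 .088
```

```text
phi -33.89272999300781 r 0.04201713479759636 z 0.08813460803121448 tilt [-0.00296425 -0.01400859  0.01975583] F [-5.82326224 12.78113374  3.22676166] q [0.18175056 0.40459461 1.9342979  0.01456672 0.82448262 1.40288444]
[-1, 0.0, -0.23, 0.12, -0.001, -0.004, 0.005, -1, 0.0, -0.26, 0.06, -0.001, -0.004, 0.005, -1, 0.0, -0.26, -0.02, -0.001, -0.004, 0.005, -1, 0.0, -0.25, -0.09, -0.001, -0.004, 0.005, -1, 0.0, -0.21, -0.15, 0, 0, 0, -1, 0.0, -0.16, -0.21, 0, 0, 0, -1, 0.0, -0.1, -0.24, 0, 0, 0, -1, 0.0, -0.03, -0.26, 0, 0, 0, -1, 0.0, 0.05, -0.26, 0, 0, 0, -1, 0.0, 0.11, -0.24, 0, 0, 0]
```

Emit:
play_rows:
  increments: [-1,0.0,-0.23,0.12,-0.001,-0.004,0.005,-1,0.0,-0.26,0.06,-0.001,-0.004,0.005,-1,0.0,-0.26,-0.02,-0.001,-0.004,0.005,-1,0.0,-0.25,-0.09,-0.001,-0.004,0.005,-1,0.0,-0.21,-0.15,0,0,0,-1,0.0,-0.16,-0.21,0,0,0,-1,0.0,-0.1,-0.24,0,0,0]

```text
clock: 31.0
tcp_pos: [0.4511, 0.1033, 0.0886]
eef_rot: [1.459, 1.546, 0.228]
wrist_force: [8.8, -3.8, -7.1]
opening: 0.0135
```

```bash
python3 arc.py .4865 .1245 -.14 8 .088
```

```text
phi -149.0565277125567 r 0.04132522234841655 z 0.08858146370555248 tilt [-0.00314873  0.00277271 -0.02438634] F [ 8.75146435 -3.83709367 -7.11800741] q [2.21678472e-01 2.97216185e-01 2.10971457e+00 2.31670287e-04
 7.10118923e-01 1.45282948e+00]
[-1, 0.0, -0.03, -0.13, -0.001, 0.001, -0.006, -1, 0.0, 0.0, -0.13, -0.001, 0.001, -0.006, -1, 0.0, 0.02, -0.13, -0.001, 0.001, -0.006, -1, 0.0, 0.04, -0.13, -0.001, 0.001, -0.006, -1, 0.0, 0.06, -0.12, 0, 0, 0, -1, 0.0, 0.07, -0.11, 0, 0, 0, -1, 0.0, 0.09, -0.1, 0, 0, 0, -1, 0.0, 0.1, -0.09, 0, 0, 0]
```

Emit:
play_rows:
  increments: [-1,0.0,-0.03,-0.14,-0.001,0.001,-0.006,-1,0.0,0.0,-0.14,-0.001,0.001,-0.006,-1,0.0,0.02,-0.14,-0.001,0.001,-0.006,-1,0.0,0.04,-0.13,-0.001,0.001,-0.006,-1,0.0,0.06,-0.12,0,0,0,-1,0.0,0.07,-0.12,0,0,0,-1,0.0,0.08,-0.11,0,0,0]

```text
clock: 31.7
tcp_pos: [0.4461, 0.1383, 0.0879]
eef_rot: [-0.392, 1.548, -1.604]
wrist_force: [0.9, -60.6, 23.4]
opening: 0.013
```

```bash
python3 arc.py .4865 .1245 -.14 4 .088
```

```text
phi 161.11450628021146 r 0.04268491795848083 z 0.08787545938113243 tilt [0.01634934 0.02091308 0.00845591] F [  0.87826513 -60.55536149  23.36556745] q [ 0.31300429  0.31808112  2.07885048 -0.03104411  0.75256231  1.5475752 ]
[-1, -0.0, 0.1, -0.09, 0.004, 0.005, 0.002, -1, -0.0, 0.1, -0.08, 0.004, 0.005, 0.002, -1, -0.0, 0.11, -0.07, 0.004, 0.005, 0.002, -1, -0.0, 0.12, -0.05, 0.004, 0.005, 0.002]
```

The hard stop is reached: phi 161° and a 60 N tangential force. I'll relax, release and lift clear.

Emit:
play_rows:
  increments: [-1,0,0,0,0,0,0,-1,0,0,0,0,0,0,0,0,0,0,0,0,0,0.5,0,0,0,0,0,0,1,0,0,0,0,0,0,1,-0.5,0,0,0.005,0.007,0.003,1,-1,0,0,0.005,0.007,0.003,1,-1,0,0,0.005,0.007,0.002,1,-0.5,0,0,0,0,0,1,0,0,0,0,0,0]

```text
clock: 32.7
tcp_pos: [0.4454, 0.139, 0.2426]
eef_rot: [-1.289, 1.567, -2.514]
wrist_force: [0.5, 0.3, -0.4]
opening: 0.0853
```

```bash
python3 w.py w14.png
python3 - <<'E'
from h import *
import pickle
o,s=pickle.load(open('w.pkl','rb')); T=cam2world(s,o)
f=s['frame'].astype(int); d=(f.max(2)<40).astype(np.uint8)
print('knob pix pred', w2pix(s,[.482-.042*.962,.1225+.042*.27,.104],T))
n,l,st,c=cv2.connectedComponentsWithStats(d)
for i in range(1,n):
    if 60<st[i,4]<6000: print(st[i],c[i])
# post region: predicted sled-in post
p=np.array([.6247,.1042])-.1*np.array([.266,.964]); print('post in',p,w2pix(s,[*p,.079],T))
E
```

```text
32.7 [0.4454 0.139  0.2426] [ 0.469   0.2557 -0.3523] 0.08530167617923184 [[-0.003, 0.941, 0.339], [-0.002, 0.339, -0.941], [-1.0, -0.004, 0.001]]
knob pix pred (np.float64(282.48195043584894), np.float64(206.7854989117377))
[289  21  20  18  87] [297.72413793  30.42528736]
[274 196  15  20 242] [280.83884298 205.65702479]
[445 299  33  16 196] [460.99489796 306.68367347]
post in [0.5981 0.0078] (np.float64(477.2349084700809), np.float64(84.46797554461537))
```

```bash
python3 -c "
from bench import *
o=get_obs(); print(o['clock'],o['wrist_force'],o['joint_vel'].round(3)); print(close_job())"
```

```text
32.75 [0.27453491 0.42546102 0.56987476] [ 0.     0.042  0.045 -0.002 -0.031  0.003]
the job is handed in; nothing more can be done
None
```

I finished the job and handed it in at 32.75 s; no verdict was reported. The handwheel was wound out to the loading stop. The two collars on the table, c and then d, were threaded onto the post, and the wheel was wound back in 2½ turns to its inner hard stop.

**Checks that agreed:**
- **Loading stop:** at the outer end the wheel stopped turning with about 34 N on the tool, and the picture showed the sled against the stop block.
- **Collars seated:** c made contact at 55.9 mm TCP height (56.4 expected) and d at 68.4 mm (69.0 expected). A picture afterwards showed both on the post with the tip standing through d.
- **Inner stop:** the wheel stopped with about 60 N on the tool. After release, the knob was within about 2 pixels of its predicted end position.
- **Clear at the end:** the gripper was open, at about 0.24 m height, with almost no force on it.

**Checks not made or slightly off:**
- The last pictures were used up, so I did not look again at the collars under the bridge after winding in.
- I did not measure the six other objects again at the end. The arm did not touch them as far as I could tell.
- The opening read about 3 to 5 mm less than the size of each gripped part; I put this down to pad compliance.
- The last measured wheel angle at the inner stop was about 3° off the expected one, within the roughly 18° allowed.

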